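# Pin the hole-marking template in its jig

### The arm

A 7-joint arm with a two-finger parallel gripper is mounted at the origin on the work surface. World frame = base frame: x ahead of the robot, y to its left, z up, the work surface at z = 0. Lengths are in m, angles in degrees, forces in N, time in s.
With the tool pointing down it reaches from about 0.4 to 0.85 m from the base axis. Payload 10.4 kg.
Tool frame: the origin (TCP) lies midway between the tips of the shut fingers; the grasp point (between the pads) lies 19 mm behind it (robot.pinch_z is the distance from the TCP to the grasp point, in m); z points along the fingers, y is the line along which they close (so a half turn about z gives the same grasp; the last joint's range is limited). The gripper opens to 85 mm and grips with 20 to 120 N. Pads are 22 mm wide; open, the fingers measure 114 mm over their backs; the gripper's body (76 mm by 85 mm) begins 54 mm behind the grasp point. The pads swing forward as they close: fully open they stand 13 mm farther back than shut.
Start: joints at [65.569, 19.034, -3.707, 83.658, 1.238, 77.344, -5.071], TCP at [0.246, -0.575, 0.231] pointing down, gripper open.
Joint ranges: [-148.97, 148.97], [-28.65, 121.19], [-84.17, 76.75], [9.2, 138.47], [-72.65, 252.65], [3.7, 117.97], [-149.18, 149.18]. Speed limits (degrees/s): [127.2, 127.2, 159.86, 159.86, 180, 180, 180].

### API

Orientations are given as a 3x3 rotation matrix whose columns are the frame's x, y, z axes.
In Python, from plant import sensors, read_camera, calibration, robot gives the robot as it stands.
- The arm moves only by the tool send_rows, never from a script. Its argument "rows" is a list of rows, each a list of 5 numbers: the shift along the tool's x, y, z in units of 60 mm (1.0 is 60 mm), then the turn about the tool's z in units of 8 degrees (1.0 is 8 degrees), then the closure, from 0 (fully open) to 1 (shut). A call has 1 to 8 rows; each row shifts and turns the commanded pose from where the row before left it, along the tool's axes as they then stand; what a row does not reach is not made up. A row lasts 1/8 s, in which the tool goes at most 62.5 mm and 10.7 degrees, less where a joint would pass 70% of its speed; a pose out of reach is approached as far as the arm can. A call is refused whole if a number of a shift passes 1 or a number of a turn 1, either way. A call with a gripper value outside its range is refused whole. The fingers move at their own pace and stop on an object; the grip force is fixed at half the most. Time passes only in rows, so rows that do not move let the fingers close. It gives the time, the measured TCP pose, the force, the opening and the grip force at its end, in the units of the state.
- sensors.sense(): the state, without advancing time (a new reading comes with each control period).
- read_camera(name): name is "side" or "top" or "wrist"; returns the picture (384x512x3 uint8, red, green, blue); there is no depth.
- calibration(name): a dict with "fx", "fy", "cx", "cy" (pixels), "D" ([k1, k2, p1, p2, k3] as OpenCV has them; the pictures are not rectified), "position" and "attitude" of the camera in the world; the wrist camera has in their place "hand_eye" (4x4, takes a point from camera to tool coordinates, whose origin is the TCP and whose axes are the flange's). Camera axes: x right, y down, z forward; pixel columns grow to the right and rows downward; lengths in m; the calibration is good to about 2 mm. A picture is of the moment at which its call begins: read the wrist's pose just before it. calibration takes no time and is no camera call.
- robot.sign_off(): hands the job in; it is judged then, once.
The state is a dict: "time_s": time; "joints": joint angles; "dq": joint speeds; "effort": joint torques, N m; "ee_pos": TCP position; "ee_rot": TCP orientation; "wrist_force": force on the tool from outside, world axes, zero at the start; "moment": the same for the moment, N m; "width": finger opening in m; "gripper_force": force on a finger pad.
Only numpy, scipy, OpenCV 4.12 (cv2) and the standard library are available. Lean on these libraries where they do the work, as an engineer would, in place of code of your own. Each camera call takes 0.05 s, during which the arm holds its last target. There are 200 camera calls.

### The job

Get the hole-marking jig ready for the next batch of wallets: turn the template board over so that its blue face is up and seat it flat in the nest of the jig, then put every locating pin from the rack through a hole of the template, each in its own hole and pushed fully home until its head rests on the board, and finally throw the red lock lever all the way over, away from the robot, to lock it. Leave the thread cone, the hammer and the cup where they are.

Things in the scene. Friction and masses are not known exactly. Their poses are not given: they have to be found in the camera images.
- template: template board 66 (x) x 130 (y) x 16 mm thick, about 110 g; one face bare plywood, the other blue with two white lines. Origin at the board's centre; z points out of the bare face (UP at the start, blue hidden below; DOWN once turned over). Four 16 mm holes go through it at x = 0, y = -48, -16, 16, 48 mm. Fits the nest either end round; can stand on its 66 x 16 mm end.
- jig: fixed aluminium block 100 (x) x 160 (y) x 26 mm high, origin under its centre. Its top is the nest floor, framed by yellow lips 7 mm high: end lips' inner faces at y = +-67, side lips' at x = +-35 mm (outer 45), only from |y| = 32 to 64 mm, so the middle of the long sides is open for fingers. A seated template has its centre 34, top 42 mm above the bench.
- rack: fixed wooden pin rack 50 (x) x 190 (y) x 40 mm high, origin under its centre. Four 14 mm square sockets 32 mm deep (bottom 8 mm above the bench) in a row at y = -69, -23, 23, 69 mm; the pins stand in them, some are empty in some starts.
- lock_tip (a point): centre of the red ball (26 mm) at the end of the lock lever: a 10 mm steel rod 80 mm long, turning about an axis along the jig's y at x = 0, y = 118, z = 22 mm in the jig's frame, on a block 70 (x) x 50 (y) x 25 mm high beyond the jig's +y end.
- lock (a joint): angle of the lock lever in rad: about 0 = unlocked, leaning 0.5 rad from vertical towards the jig's -x; 1.0 = fully locked, leaning 0.5 rad towards the jig's +x. About 1 N at the ball moves it and it stays where it is left.
- cone: bystander: cream cone of thread, 68 mm diameter, 125 mm high, origin at the centre of its underside
- hammer: bystander: small hammer lying down, 220 mm long, wooden handle along its x axis, steel head at +x, origin under its middle
- cup: bystander: blue ceramic cup, 72 mm rim, 85 mm high, origin at the centre of its underside
- jig_hole0 (a point): centre of the mouth of jig hole 0: 14 mm diameter, straight through the 26 mm base, on the nest floor at y = -48 mm of the jig. The hole in a seated template lies over it.
- jig_hole1 (a point): centre of the mouth of jig hole 1: 14 mm diameter, straight through the 26 mm base, on the nest floor at y = -16 mm of the jig. The hole in a seated template lies over it.
- jig_hole2 (a point): centre of the mouth of jig hole 2: 14 mm diameter, straight through the 26 mm base, on the nest floor at y = +16 mm of the jig. The hole in a seated template lies over it.
- jig_hole3 (a point): centre of the mouth of jig hole 3: 14 mm diameter, straight through the 26 mm base, on the nest floor at y = +48 mm of the jig. The hole in a seated template lies over it.
- pin0: locating pin 75 mm long, 60 g: steel shaft 12 mm diameter, 40 mm long (first 8 mm tapering to a 7 mm tip), then a round orange head 20 mm diameter, 35 mm long. Origin at the tip, z from tip to head. Stands tip down in the rack at first; absent (None) in some starts. Fully home, its tip is 2 mm above the bench and its head rests on the template.
- pin1: locating pin 75 mm long, 60 g: steel shaft 12 mm diameter, 40 mm long (first 8 mm tapering to a 7 mm tip), then a round orange head 20 mm diameter, 35 mm long. Origin at the tip, z from tip to head. Stands tip down in the rack at first; absent (None) in some starts. Fully home, its tip is 2 mm above the bench and its head rests on the template.
- pin2: locating pin 75 mm long, 60 g: steel shaft 12 mm diameter, 40 mm long (first 8 mm tapering to a 7 mm tip), then a round orange head 20 mm diameter, 35 mm long. Origin at the tip, z from tip to head. Stands tip down in the rack at first; absent (None) in some starts. Fully home, its tip is 2 mm above the bench and its head rests on the template.
- pin3: locating pin 75 mm long, 60 g: steel shaft 12 mm diameter, 40 mm long (first 8 mm tapering to a 7 mm tip), then a round orange head 20 mm diameter, 35 mm long. Origin at the tip, z from tip to head. Stands tip down in the rack at first; absent (None) in some starts. Fully home, its tip is 2 mm above the bench and its head rests on the template.
Things that resemble listed ones, but are neither listed nor needed, are in the scene too. What is shaped like the pin2 but green or purple is not meant.

How it is judged:
By the outcome, as a careful person would: the job done as asked, in the order asked, and still so for the second after the job is handed in, with the robot touching nothing.
Of pin0, pin1, pin2, pin3 only 2 to 4 are there at a start; the rules pass over those that are not, and their reading is None.
At some moment in a run one of template may be knocked a few centimetres aside while the robot is not near it.
Once in a run the grip may slacken for a moment while it holds something.
It also fails if it takes over 210 s, if anything falls off the work surface, if the arm or the gripper's body presses on something with over 40 N, if the wrist force passes 120 N, or if a joint passes its speed limit or range.

## Working session

There is one attempt and no reset: what is moved stays moved. The work goes in short steps, Python scripts to look and compute and a tool call to move; the robot and the scene stay as the last step left them, time stands still between calls to the robot, and variables do not carry over. Pictures are saved under pics/ and viewed, at most 14 in all, crops included, and the job is handed in when it is done.

Besides the shell and the picture viewer there is one more tool, called after "Emit:" by a JSON object that holds its "op" and its "data". send_rows: Moves the arm, as the interface text tells. Its arguments: {"type":"object","properties":{"rows":{"type":"array"}},"required":["rows"]}

```bash
ls; mkdir -p pics
python3 - <<'E'
from plant import sensors, read_camera, calibration, robot
import cv2,numpy as np
print(sensors.sense())
for n in("side","top","wrist"):
    print(n,calibration(n))
a=read_camera("side");b=read_camera("top")
cv2.imwrite("pics/side0.png",a[:,:,::-1]);cv2.imwrite("pics/top0.png",b[:,:,::-1])
print(robot.pinch_z)
E
```

```text
pics
{'time_s': 0.0, 'joints': array([65.56782621, 19.07240696, -3.70781987, 83.70852514,  1.23597947,
       77.34294391, -5.07053062]), 'dq': array([-0.09873498,  0.10712202, -0.05082685, -0.04674231, -0.04826033,
       -0.09395363,  0.03878055]), 'effort': array([ 1.52916014e-03, -6.25459743e+01,  4.99206595e-02, -3.91602159e+01,
        1.63103419e-02,  1.00541959e-02, -7.89782098e-05]), 'ee_pos': array([ 0.24543971, -0.57436104,  0.23049025]), 'ee_rot': array([[ 9.19553655e-01,  3.92963997e-01, -6.11267104e-04],
       [ 3.92964470e-01, -9.19552687e-01,  1.33453204e-03],
       [-3.76692619e-05, -1.46738007e-03, -9.99998923e-01]]), 'wrist_force': array([0.42854104, 0.30528722, 0.5621679 ]), 'moment': array([ 0.02144827, -0.04892773,  0.0003227 ]), 'gripper_force': 0.0, 'width': 0.08557044854727909}
side {'fx': 431.37528345624656, 'fy': 431.37528345624656, 'cx': 250.90648459424585, 'cy': 195.0344839671602, 'D': array([-0.03110877,  0.        ,  0.        ,  0.        ,  0.        ]), 'position': array([0.12632343, 0.49516408, 0.83205118]), 'attitude': array([[-0.7489699 , -0.481
[... 372 characters left out ...]
de': array([[ 0.01046786, -0.98949633,  0.1441785 ],
       [-0.99994101, -0.01077646, -0.00135962],
       [ 0.00289907, -0.14415576, -0.98955076]])}
wrist {'fx': 319.87377630286926, 'fy': 319.87377630286926, 'cx': 257.4217665940018, 'cy': 191.60138842746926, 'D': array([-0.09127451,  0.        ,  0.        ,  0.        ,  0.        ]), 'hand_eye': array([[-3.54235578e-04, -9.65001231e-01, -2.62245110e-01,
         6.57347195e-02],
       [ 9.99999246e-01, -3.34564740e-05, -1.22766740e-03,
         6.26948910e-04],
       [ 1.17592676e-03, -2.62245348e-01,  9.65000515e-01,
        -1.42807557e-01],
       [ 0.00000000e+00,  0.00000000e+00,  0.00000000e+00,
         1.00000000e+00]])}
0.0187
```

View pics/top0.png

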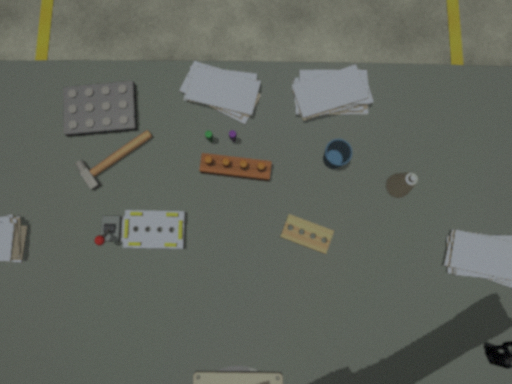

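View pics/side0.png

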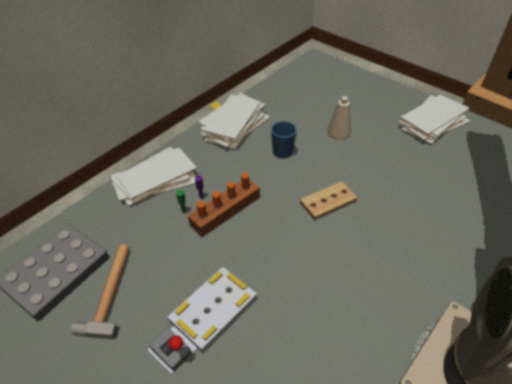

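Top view: the template (bare wood) is at (307,233), the jig at (154,229), and the lever block at (112,235) with its red ball at (100,240). The rack at (236,167) holds four orange pins at (208,160), (226,163), (243,166) and (261,167). The green and purple pins at (209,135) and (233,134) are decoys because their colour excludes them. The side view agrees: orange pins at (202,208), (217,199), (231,190) and (245,181).

```bash
cat > h.py <<'E'
from plant import sensors, read_camera, calibration, robot
import cv2, numpy as np
def cam(n, st=None):
    c=calibration(n); K=np.array([[c['fx'],0,c['cx']],[0,c['fy'],c['cy']],[0,0,1]])
    if n!='wrist': return K,c['D'],np.array(c['attitude']),np.array(c['position'])
    H=np.array(c['hand_eye']); R=np.array(st['ee_rot']); p=np.array(st['ee_pos'])
    return K,c['D'],R@H[:3,:3],R@H[:3,3]+p
def rays(C,uv):
    q=cv2.undistortPoints(np.array(uv,float).reshape(-1,1,2),C[0],C[1]).reshape(-1,2)
    return np.c_[q,np.ones(len(q))]@C[2].T
def onplane(C,uv,z):
    d=rays(C,uv); return C[3]+d*((z-C[3][2])/d[:,2])[:,None]
def tri(C1,u1,C2,u2):
    A=[];b=[]
    for C,u in((C1,u1),(C2,u2)):
        d=rays(C,[u])[0]; d/=np.linalg.norm(d); P=np.eye(3)-np.outer(d,d); A.append(P); b.append(P@C[3])
    A=np.vstack(A);b=np.hstack(b); x,r,_,_=np.linalg.lstsq(A,b,rcond=None); return x,np.sqrt(r[0]) if len(r) else 0
def proj(C,P):
    R=C[2].T; return cv2.projectPoints(np.array(P,float).reshape(-1,1,3),cv2.Rodrigues(R)[0],-R@C[3],C[0],C[1])[0].reshape(-1,2)
def mask(im,lo,hi):
    return cv2.inRange(cv2.cvtColor(im,cv2.COLOR_RGB2HSV),lo,hi)
def blobs(m,amin=15):
    n,l,s,c=cv2.connectedComponentsWithStats(m)
    return [(s[i,4],c[i].round(1),s[i,:4]) for i in range(1,n) if s[i,4]>=amin],l
def snap(n,name=None):
    st=sensors.sense(); im=read_camera(n)
    if name: cv2.imwrite('pics/%s.png'%name,im[:,:,::-1])
    return im,cam(n,st),st
E
python3 - <<'E'
import cv2,numpy as np
for n,pts in(("top0",[(307,222),(226,162),(236,176),(170,213),(100,240),(185,230)]),("side0",[(330,195),(217,199),(222,223),(240,280),(176,343)])):
    im=cv2.imread('pics/%s.png'%n); h=cv2.cvtColor(im,cv2.COLOR_BGR2HSV)
    print(n,[tuple(h[y,x]) for x,y in pts])
a=cv2.imread('pics/top0.png')[100:270,80:350]; cv2.imwrite('pics/c1.png',cv2.resize(a,None,fx=2.9,fy=2.9,interpolation=cv2.INTER_CUBIC))
E
```

```text
top0 [(np.uint8(26), np.uint8(81), np.uint8(133)), (np.uint8(18), np.uint8(154), np.uint8(136)), (np.uint8(16), np.uint8(105), np.uint8(63)), (np.uint8(33), np.uint8(116), np.uint8(143)), (np.uint8(1), np.uint8(178), np.uint8(129)), (np.uint8(45), np.uint8(8), np.uint8(67))]
side0 [(np.uint8(18), np.uint8(118), np.uint8(154)), (np.uint8(11), np.uint8(217), np.uint8(80)), (np.uint8(18), np.uint8(61), np.uint8(84)), (np.uint8(25), np.uint8(97), np.uint8(147)), (np.uint8(1), np.uint8(208), np.uint8(175))]
```

View pics/c1.png

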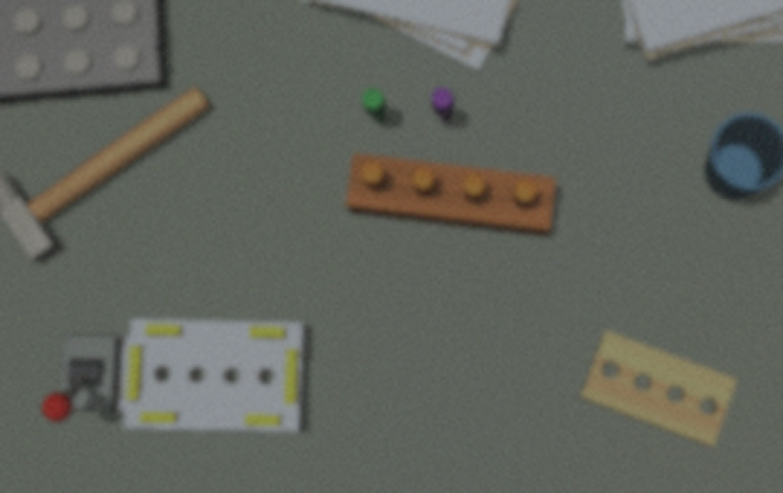

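The crop shows four orange pins in the rack at crop (374,174), (424,180), (475,187) and (526,193). The green and purple ones stand outside the rack, so they are not meant. The template's bare face is up, with 4 holes.

Run:
```python
from h import *
T=cam('top');S=cam('side')
t=cv2.imread('pics/top0.png')[:,:,::-1].copy();s=cv2.imread('pics/side0.png')[:,:,::-1].copy()
# template contours
def poly(im,roi,lo,hi):
    x0,y0,x1,y1=roi; m=mask(im,lo,hi); z=np.zeros_like(m); z[y0:y1,x0:x1]=m[y0:y1,x0:x1]
    z=cv2.morphologyEx(z,cv2.MORPH_CLOSE,np.ones((3,3)))
    c=max(cv2.findContours(z,cv2.RETR_EXTERNAL,cv2.CHAIN_APPROX_NONE)[0],key=cv2.contourArea)
    return c.reshape(-1,2).astype(float)
ct=poly(t,(270,205,345,260),(10,45,70),(35,255,255)); W=onplane(T,ct,.016)
print('template rect',cv2.minAreaRect((W[:,:2]*1000).astype(np.float32)))
# holes in pairs triang: use crop-scale hole px
def up(p): return (80+p[0]/2.9,100+p[1]/2.9)
print('holes',onplane(T,[up((611,369)),up((643,382)),up((676,394)),up((709,406))],.016).round(4).tolist())
print('jig holes',onplane(T,[up((162,375)),up((196,375)),up((231,376)),up((266,376))],.026).round(4).tolist())
cs=poly(s,(295,175,365,225),(10,60,70),(35,255,255)); W=onplane(S,cs,.016)
print('template side',cv2.minAreaRect((W[:,:2]*1000).astype(np.float32)))
y=mask(t,(24,80,80),(40,255,255)); y[:,:115]=0;y[:,190:]=0;y[:200]=0;y[260:]=0
pts=np.argwhere(y)[:,::-1]; W=onplane(T,pts,.033); print('jig',cv2.minAreaRect((W[:,:2]*1000).astype(np.float32)))
print('pins',onplane(T,[up(p) for p in((374,174),(424,180),(475,187),(526,193))],.083).round(4).tolist())
print('pins tri',[ (x.round(4).tolist(),round(r,4)) for x,r in [tri(T,up(a),S,b) for a,b in zip(((374,174),(424,180),(475,187),(526,193)),((201.5,205),(216.5,195),(231,186),(245.5,177)))]])
rt=blobs(mask(t,(0,130,60),(6,255,255)))[0];rs=blobs(mask(s,(0,150,60),(6,255,255)))[0]
print(rt,rs); print(tri(T,(99.6,240),S,(176,342)))
```

```text
template rect ((474.8666076660156, -178.16851806640625), (132.82337951660156, 68.86255645751953), 70.0209732055664)
holes [[0.4911, -0.1348, 0.016], [0.4794, -0.1644, 0.016], [0.4686, -0.1949, 0.016], [0.4579, -0.2253, 0.016]]
jig holes [[0.4803, 0.2786, 0.026], [0.4807, 0.2472, 0.026], [0.4801, 0.2149, 0.026], [0.4805, 0.1826, 0.026]]
template side ((472.50689697265625, -174.86383056640625), (138.59628295898438, 76.5219497680664), 70.42216491699219)
jig ((481.5314636230469, 231.47357177734375), (152.95826721191406, 87.7450180053711), 89.12125396728516)
pins [[0.6582, 0.0819, 0.083], [0.6532, 0.0372, 0.083], [0.6473, -0.0084, 0.083], [0.6423, -0.0539, 0.083]]
pins tri [([0.6598, 0.0827, 0.0761], np.float64(0.0001)), ([0.6547, 0.0377, 0.077], np.float64(0.0003)), ([0.6496, -0.0078, 0.0752], np.float64(0.001)), ([0.6443, -0.0538, 0.0746], np.float64(0.0003))]
[(np.int32(63), array([ 98.9, 239.9]), array([ 95, 236,   9,   9], dtype=int32))] [(np.int32(145), array([174.9, 342.7]), array([169, 336,  14,  14], dtype=int32))]
(array([0.44808444, 0.34899232, 0.0952757 ]), np.float64(0.00040657624448185226))
```

```bash
cat >> h.py <<'E'
def plan(x,y,z,yaw=None,g=0,n=None,st=None):
    st=st or sensors.sense(); R=np.array(st['ee_rot']); p=np.array(st['ee_pos'])
    y0=np.degrees(np.arctan2(R[1,0],R[0,0])); dy=0 if yaw is None else (yaw-y0+180)%360-180
    d=np.array([x,y,z])-p
    n=n or max(1,int(np.ceil(max(np.linalg.norm(d)/.057,abs(dy)/8))))
    rows=[]
    for i in range(n):
        a=np.radians(y0+dy*i/n); c,s=np.cos(a),np.sin(a)
        w=d/n; rows.append([round(float(v),3) for v in ((c*w[0]+s*w[1])/.06,(s*w[0]-c*w[1])/.06,-w[2]/.06,-dy/n/8)]+[g])
    print(n,'rows; now',p.round(4),'yaw %.2f'%y0,'d',d.round(4)); 
    if len({tuple(r) for r in rows})==1: print(rows[0],'x',n)
    else: print(rows)
E
python3 -c "
from h import *
plan(.457,-.226,.20,70)"
```

```text
8 rows; now [ 0.2455 -0.5744  0.2306] yaw 23.14 d [ 0.2115  0.3484 -0.0306]
[[0.691, -0.494, 0.064, -0.732, 0], [0.737, -0.421, 0.064, -0.732, 0], [0.776, -0.344, 0.064, -0.732, 0], [0.808, -0.263, 0.064, -0.732, 0], [0.83, -0.179, 0.064, -0.732, 0], [0.844, -0.093, 0.064, -0.732, 0], [0.849, -0.007, 0.064, -0.732, 0], [0.845, 0.08, 0.064, -0.732, 0]]
```

Emit:
{"op": "send_rows", "data": {"rows": [[0.69,-0.49,0.06,-0.73,0],[0.74,-0.42,0.06,-0.73,0],[0.78,-0.34,0.06,-0.73,0],[0.81,-0.26,0.06,-0.73,0],[0.83,-0.18,0.06,-0.73,0],[0.84,-0.09,0.06,-0.73,0],[0.85,-0.01,0.06,-0.73,0],[0.85,0.08,0.06,-0.73,0]]}}

```text
time_s: 1.1
ee_pos: [0.4587, -0.2253, 0.2023]
ee_rot: [[0.341, 0.94, -0.0], [0.94, -0.341, -0.0], [-0.0, -0.0, -1.0]]
wrist_force: [1.2, -0.5, 0.2]
width: 0.0855
gripper_force: 0.0
```

Emit:
{"op": "send_rows", "data": {"rows": [[0,0,0,0,0],[0,0,0,0,0]]}}

```text
time_s: 1.35
ee_pos: [0.4578, -0.2273, 0.2023]
ee_rot: [[0.345, 0.939, -0.001], [0.939, -0.345, -0.0], [-0.0, -0.001, -1.0]]
wrist_force: [-0.5, -0.5, 0.4]
width: 0.0855
gripper_force: 0.0
```

Run:
```python
from h import *
im,C,st=snap('wrist','w1')
print(st['ee_pos'],st['ee_rot'][:,0])
m=mask(im,(10,60,60),(35,255,255)); print([b for b in blobs(m,200)[0]])
```

```text
[ 0.45783308 -0.22726832  0.20229306] [ 3.45152812e-01  9.38546420e-01 -3.92845829e-04]
[(np.int32(7867), array([258.1, 118.4]), array([224,  54,  69, 131], dtype=int32)), (np.int32(1245), array([441. , 276.2]), array([409, 256,  62,  43], dtype=int32))]
```

View pics/w1.png

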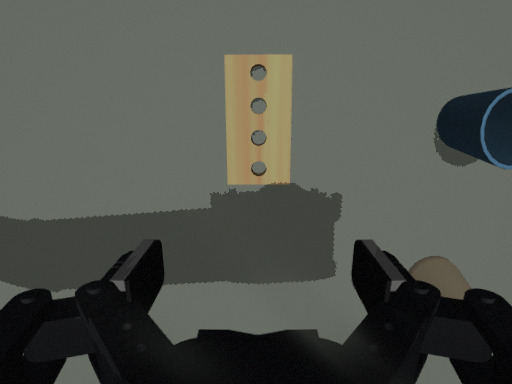

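The wrist picture shows the template at cols 224–292, rows 54–184, with holes at (258,72), (258,105), (259,137) and (259,168). The cup is at the right, at (500,130).

Run:
```python
from h import *
im=cv2.imread('pics/w1.png')[:,:,::-1].copy(); st=sensors.sense(); C=cam('wrist',st)
m=mask(im,(10,60,60),(35,255,255)); m[200:]=0;m[:,350:]=0
c=max(cv2.findContours(m,cv2.RETR_EXTERNAL,cv2.CHAIN_APPROX_NONE)[0],key=cv2.contourArea)[:,0].astype(float)
W=onplane(C,c,.016)[:,:2]*1000; r=cv2.minAreaRect(W.astype(np.float32)); print(r)
hs=[(258.3,72),(258.3,105),(258.8,137.5),(258.8,168)]
print(onplane(C,hs,.016).round(4))
T=cam('top'); up=lambda p:(80+p[0]/2.9,100+p[1]/2.9)
for a,b in zip(hs,[(611,369),(643,382),(676,394),(709,406)]): print(tri(C,a,T,up(b)))
# grip 17mm from -end
ctr=np.array(r[0])/1000; u=np.array([np.cos(np.radians(70)),np.sin(np.radians(70))])
g=ctr-u*.047; print(g); plan(g[0],g[1],.05,70)
```

```text
((475.11273193359375, -181.47703552246094), (130.10557556152344, 66.32217407226562), 69.87054443359375)
[[ 0.4919 -0.1365  0.016 ]
 [ 0.4809 -0.1662  0.016 ]
 [ 0.4702 -0.1968  0.016 ]
 [ 0.4593 -0.2265  0.016 ]]
(array([ 0.49205622, -0.13556228,  0.00574674]), np.float64(0.0003187889904152285))
(array([ 0.4807479 , -0.16630948, -0.00317135]), np.float64(0.0003701513426273))
(array([ 0.46964803, -0.19869225, -0.00943643]), np.float64(0.0006773728408846276))
(array([ 0.45844187, -0.22767743,  0.00579222]), np.float64(0.0010223769966668367))
[ 0.45903779 -0.22564259]
3 rows; now [ 0.4576 -0.2278  0.2023] yaw 69.74 d [ 0.0015  0.0022 -0.1523]
[0.014, 0.003, 0.846, -0.011, 0] x 3
```

Emit:
{"op": "send_rows", "data": {"rows": [[0.03,0.01,0.85,0,0],[0,0,0.85,0,0],[0,0,0.85,0,0],[0,0,0.4,0,0],[0,0,0.4,0,0],[0,0,0,0,0]]}}

```text
time_s: 2.15
ee_pos: [0.4576, -0.226, 0.0001]
ee_rot: [[0.347, 0.938, -0.003], [0.938, -0.347, 0.001], [0.0, -0.003, -1.0]]
wrist_force: [-0.2, -1.1, -0.2]
width: 0.0853
gripper_force: 0.0
```

Emit:
{"op": "send_rows", "data": {"rows": [[0,0,0,0,0.5],[0,0,0,0,0.5],[0,0,0,0,0.5],[0,0,0,0,0.5]]}}

```text
time_s: 2.65
ee_pos: [0.4602, -0.2262, 0.0032]
ee_rot: [[0.345, 0.939, 0.002], [0.939, -0.345, -0.002], [-0.001, 0.002, -1.0]]
wrist_force: [-1.1, -1.0, 6.4]
width: 0.0643
gripper_force: 66.4
```

Emit:
{"op": "send_rows", "data": {"rows": [[0,0,-0.3,0,0.5],[0,0,-0.4,0,0.5],[0,0,-0.4,0,0.5],[0,0,0,0,0.5],[0,0,0,0,0.5]]}}

```text
time_s: 3.28
ee_pos: [0.4592, -0.2253, 0.0676]
ee_rot: [[0.344, 0.939, 0.0], [0.939, -0.344, -0.0], [-0.0, 0.0, -1.0]]
wrist_force: [-0.5, 0.5, -1.5]
width: 0.0637
gripper_force: 66.3
```

Run:
```python
from h import *
im,C,st=snap('side'); print(st['ee_pos'],st['wrist_force'],st['moment'],st['width'],st['gripper_force'])
w,_,_=snap('wrist')
a=cv2.resize(im[140:260,230:390],(640,480)); b=w[:240,120:400]; b=cv2.resize(b,(280*480//240//2*1,240))
o=np.zeros((480,800,3),np.uint8); o[:,:520]=a[:,60:580]; o[:240,520:800]=w[:240,120:400]
cv2.imwrite('pics/s1.png',o[:,:,::-1])
```

```text
[ 0.45920722 -0.22532713  0.06760103] [-0.50719589  0.54251645 -1.51699882] [-0.0662423   0.04340117 -0.05041929] 0.06369842876880465 66.34151101112366
```

View pics/s1.png

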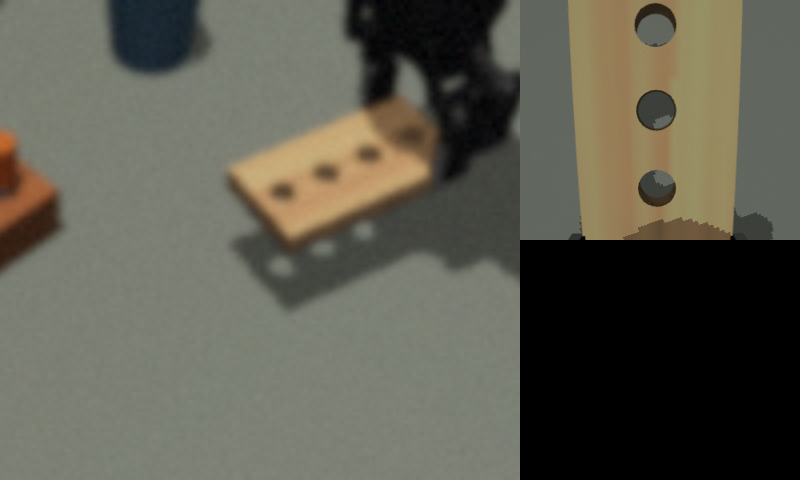

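The side view shows the board held level at the gripped end, with the pads not letting it pivot. I'll lower it a little, then find a light-grip closure so the free end can swing down.

Emit:
{"op": "send_rows", "data": {"rows": [[0,0,0.35,0,0.4],[0,0,0,0,0.3],[0,0,0,0,0.3],[0,0,0,0,0.3]]}}

```text
time_s: 3.88
ee_pos: [0.4598, -0.2254, 0.0471]
ee_rot: [[0.344, 0.939, 0.001], [0.939, -0.344, -0.0], [-0.0, 0.001, -1.0]]
wrist_force: [-0.1, -0.2, -2.9]
width: 0.0641
gripper_force: 66.6
```

Emit:
{"op": "send_rows", "data": {"rows": [[0,0,0,0,0.27],[0,0,0,0,0.27]]}}

```text
time_s: 4.12
ee_pos: [0.4595, -0.2254, 0.0467]
ee_rot: [[0.344, 0.939, 0.0], [0.939, -0.344, -0.0], [-0.0, 0.0, -1.0]]
wrist_force: [0.6, 0.0, -1.0]
width: 0.0641
gripper_force: 66.6
```

Emit:
{"op": "send_rows", "data": {"rows": [[0,0,0,0,0.26],[0,0,0,0,0.26]]}}

```text
time_s: 4.38
ee_pos: [0.4594, -0.2253, 0.0465]
ee_rot: [[0.344, 0.939, 0.0], [0.939, -0.344, -0.0], [-0.0, 0.0, -1.0]]
wrist_force: [-0.8, -0.3, -2.4]
width: 0.0634
gripper_force: 66.6
```

Emit:
{"op": "send_rows", "data": {"rows": [[0,0,0,0,0.24],[0,0,0,0,0.24]]}}

```text
time_s: 4.62
ee_pos: [0.4594, -0.2253, 0.0465]
ee_rot: [[0.344, 0.939, 0.0], [0.939, -0.344, -0.0], [-0.0, 0.0, -1.0]]
wrist_force: [-0.2, 0.7, -1.7]
width: 0.0647
gripper_force: 31.0
```

Emit:
{"op": "send_rows", "data": {"rows": [[0,0,0,0,0.23],[0,0,0,0,0.23]]}}

```text
time_s: 4.88
ee_pos: [0.4594, -0.2253, 0.0465]
ee_rot: [[0.344, 0.939, 0.0], [0.939, -0.344, -0.0], [-0.0, 0.0, -1.0]]
wrist_force: [-0.1, 0.2, -0.9]
width: 0.0657
gripper_force: 6.3
```

Emit:
{"op": "send_rows", "data": {"rows": [[0,0,0,0,0.225],[0,0,0,0,0.225]]}}

```text
time_s: 5.12
ee_pos: [0.4596, -0.2254, 0.0467]
ee_rot: [[0.344, 0.939, 0.0], [0.939, -0.344, -0.0], [-0.0, 0.0, -1.0]]
wrist_force: [0.2, -0.3, -0.1]
width: 0.0662
gripper_force: 0.0
```

The force does scale with closure: 31 N at 0.24 and 6 N at 0.23. At 0.225 it was 0 N, so I'll check the board.

Run:
```python
from h import *
im,C,st=snap('side')
w,_,_=snap('wrist')
a=cv2.resize(im[140:260,230:390],(640,480))
o=np.zeros((480,800,3),np.uint8); o[:,:520]=a[:,60:580]; o[:240,520:800]=w[:240,120:400]
cv2.imwrite('pics/s2.png',o[:,:,::-1])
```

```text
(no output)
```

View pics/s2.png

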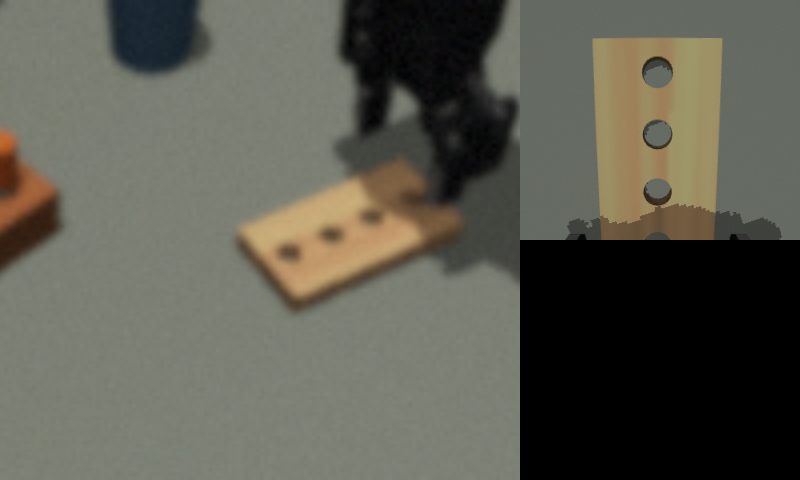

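The board dropped flat below the fingers at nearly the same place: far edge at wrist row 38, and it is still lined up. I'll regrip it, this time with a light force of about 5 N so it pivots while one end is lifted.

Emit:
{"op": "send_rows", "data": {"rows": [[0,0,0.34,0,0],[0,0,0.34,0,0],[0,0,0,0,0.1],[0,0,0,0,0.3],[0,0,0,0,0.3],[0,0,0,0,0.231],[0,0,0,0,0.231]]}}

```text
time_s: 6.1
ee_pos: [0.4598, -0.2255, 0.0062]
ee_rot: [[0.344, 0.939, 0.001], [0.939, -0.344, -0.0], [-0.0, 0.001, -1.0]]
wrist_force: [0.4, 0.9, 3.0]
width: 0.0655
gripper_force: 6.9
```

Emit:
{"op": "send_rows", "data": {"rows": [[0,0,-0.12,0,0.23],[0,0,-0.12,0,0.23],[0.02,0,-0.12,0,0.23],[0.03,0,-0.12,0,0.23],[0,0,0,0,0.23]]}}

```text
time_s: 6.72
ee_pos: [0.461, -0.2225, 0.0352]
ee_rot: [[0.344, 0.939, 0.001], [0.939, -0.344, -0.001], [-0.0, 0.001, -1.0]]
wrist_force: [-0.2, -0.3, -0.9]
width: 0.0659
gripper_force: 4.1
```

```bash
cat >> h.py <<'E'
def tilt(w,C,st,lo=(8,40,40),hi=(38,255,255),name=None):
    # far edge row at hole column strip beside holes -> tilt guess
    m=mask(w,lo,hi); m[230:]=0; c=[k for k in cv2.findContours(m,0,1)[0]]
    c=max(c,key=cv2.contourArea); x,y,ww,hh=cv2.boundingRect(c); print('board bbox',x,y,ww,hh)
    g=np.array(st['ee_pos'])+np.array(st['ee_rot'])@[0,0,-.008]; X=np.array(st['ee_rot'])[:,0]
    for th in range(-5,100,5):
        t=np.radians(th); e=np.array([0,0,1.]); u=X*np.cos(t)-e*np.sin(t); n=X*np.sin(t)+e*np.cos(t)
        print(th,proj(C,[g+u*.112+n*.008,g-u*.018+n*.008])[:,1].round(0),'Bz %.3f'%(g+u*.112-n*.008)[2],end=' | ')
E
python3 - <<'E'
from h import *
w,C,st=snap('wrist','w3'); print(st['ee_pos'],st['gripper_force'],st['width']); tilt(w,C,st)
E
```

```text
[ 0.46095498 -0.22253922  0.03524633] 4.099756702780724 0.06589471784952444
board bbox 186 42 144 188
-5 [-32. 295.] Bz 0.045 | 0 [-25. 296.] Bz 0.035 | 5 [-16. 296.] Bz 0.025 | 10 [ -6. 296.] Bz 0.016 | 15 [  5. 296.] Bz 0.007 | 20 [ 16. 296.] Bz -0.003 | 25 [ 27. 295.] Bz -0.011 | 30 [ 38. 293.] Bz -0.020 | 35 [ 50. 292.] Bz -0.028 | 40 [ 62. 290.] Bz -0.035 | 45 [ 74. 287.] Bz -0.042 | 50 [ 86. 284.] Bz -0.048 | 55 [ 97. 281.] Bz -0.053 | 60 [109. 278.] Bz -0.058 | 65 [121. 274.] Bz -0.062 | 70 [133. 271.] Bz -0.065 | 75 [145. 267.] Bz -0.067 | 80 [156. 262.] Bz -0.068 | 85 [168. 258.] Bz -0.069 | 90 [180. 254.] Bz -0.069 | 95 [192. 249.] Bz -0.068 |
```

Run:
```python
from h import *
s,_,_=snap('side'); w=cv2.imread('pics/w3.png')
o=np.zeros((384,800,3),np.uint8); o[:,:400]=w[:,60:460]; o[:320,400:]=cv2.resize(s[160:240,270:370],(400,320),interpolation=2)[:,:,::-1]
cv2.imwrite('pics/s3.png',o)
```

```text
(no output)
```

View pics/s3.png

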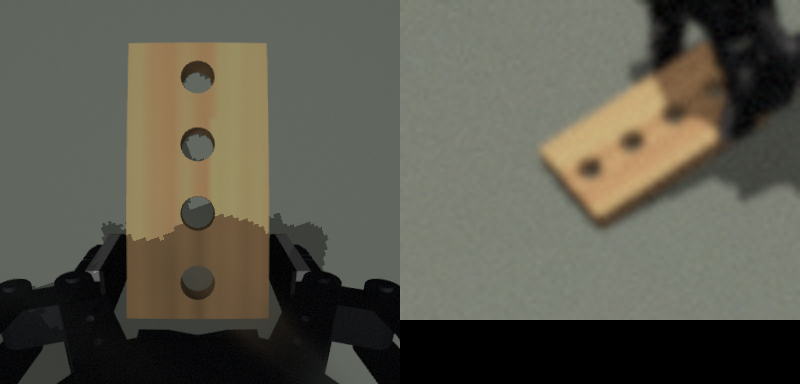

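The picture shows the near end raised and held, with the board's corners at about (188,42), (327,42), (329,318) and (187,318) in the full wrist picture. I'll get the tilt by PnP.

```bash
cat >> h.py <<'E'
def pnp(uv,C,face=+1,hl=.065):
    # uv: farL, farR, nearR, nearL of the visible 66x130 face; board u=far dir, v=right
    o=np.array([[hl,-.033,0],[hl,.033,0],[-hl,.033,0],[-hl,-.033,0]])
    ok,r,t=cv2.solvePnP(o,np.array(uv,float),C[0],C[1]); R=C[2]@cv2.Rodrigues(r)[0]; p=C[2]@t[:,0]+C[3]
    u=R[:,0]; print('face ctr',p.round(4),'u',u.round(3),'tilt %.1f'%-np.degrees(np.arcsin(u[2])),'far',(p+u*hl).round(4),'near',(p-u*hl).round(4)); return p,R
E
python3 - <<'E'
from h import *
st=sensors.sense(); C=cam('wrist',st); pnp([(188,42),(327,42),(329,318),(187,318)],C)
E
```

```text
face ctr [ 0.4719 -0.1916  0.0338] u [ 0.33   0.902 -0.279] tilt 16.2 far [ 0.4933 -0.133   0.0157] near [ 0.4505 -0.2502  0.0519]
```

Tilt is 16°, the far edge is on the bench, and the grip is about 31 mm from the near end. The light grip pivots, so I'll carry on along the arc to about 65°.

Emit:
{"op": "send_rows", "data": {"rows": [[0.108,0,-0.21,0,0.23],[0.163,0,-0.237,0,0.23],[0.203,0,-0.207,0,0.23],[0.235,0,-0.167,0,0.23],[0.26,0,-0.123,0,0.23],[0,0,0,0,0.23]]}}

```text
time_s: 7.58
ee_pos: [0.4815, -0.1666, 0.092]
ee_rot: [[0.342, 0.94, 0.001], [0.94, -0.342, -0.001], [-0.0, 0.001, -1.0]]
wrist_force: [-1.5, -0.9, 3.5]
width: 0.0657
gripper_force: 3.2
```

Run:
```python
from h import *
st=sensors.sense();print(st['ee_pos'],st['gripper_force'],st['wrist_force'])
w,_,_=snap('wrist','w4'); s,_,_=snap('side')
o=np.zeros((384,800,3),np.uint8); o[:,:400]=w[:,60:460,::-1]; o[:320,400:]=cv2.resize(s[150:230,260:360],(400,320),interpolation=2)[:,:,::-1]
cv2.imwrite('pics/s4.png',o)
```

```text
[ 0.48145296 -0.16660611  0.09204328] 3.215939439833164 [-1.4575114  -0.91521744  3.46234226]
```

View pics/s4.png

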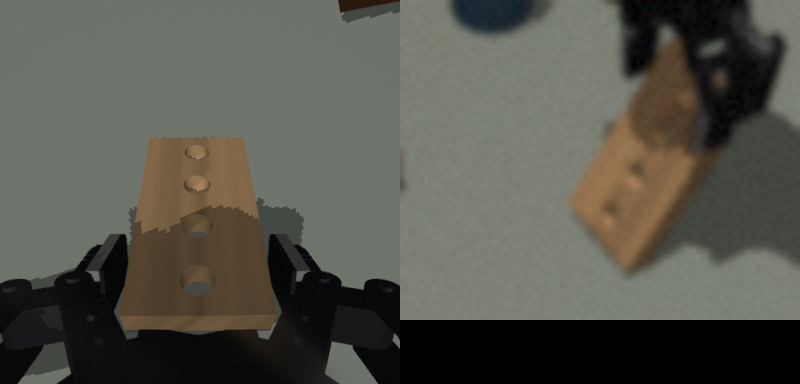

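The board is now steep: far edge at row 137 (cols 208–304), near edge at row 316 (cols 182–336), with the end face visible below it.

Run:
```python
from h import *
st=sensors.sense(); C=cam('wrist',st); p,R=pnp([(208,137),(304,137),(336,316),(182,316)],C)
u=R[:,0];n=-R[:,2] if R[2,2]<0 else R[:,2]
c=p-n*.008; d=np.array(st['ee_pos'])-c; print('n',n.round(3),'TCP in board: u %.4f n %.4f'%(d@u,d@n),'B bottom corner',(p+u*.065-n*.016).round(4))
```

```text
face ctr [ 0.4844 -0.1574  0.0624] u [ 0.16   0.472 -0.867] tilt 60.1 far [ 0.4947 -0.1268  0.006 ] near [ 0.474  -0.1881  0.1187]
n [0.315 0.808 0.497] TCP in board: u -0.0307 n 0.0123 B bottom corner [ 0.4897 -0.1397 -0.002 ]
```

Emit:
{"op": "send_rows", "data": {"rows": [[0.26,0,-0.06,0,0.23],[0.27,0,-0.03,0,0.23],[0.12,0,0.03,0,0.23],[0,0,0,0,0.23]]}}

```text
time_s: 8.18
ee_pos: [0.4942, -0.1304, 0.0946]
ee_rot: [[0.343, 0.939, 0.0], [0.939, -0.343, 0.0], [0.0, -0.0, -1.0]]
wrist_force: [-0.2, 0.5, 2.9]
width: 0.0658
gripper_force: 3.2
```

Emit:
{"op": "send_rows", "data": {"rows": [[0.2,0,0.01,0,0.23],[0.28,0,0.03,0,0.23],[0.27,0,0.07,0,0.23],[0.12,0,0.06,0,0.23],[0,0,0,0,0.23]]}}

```text
time_s: 8.8
ee_pos: [0.5122, -0.0812, 0.0844]
ee_rot: [[0.343, 0.939, 0.0], [0.939, -0.343, 0.0], [0.0, 0.0, -1.0]]
wrist_force: [-0.5, 1.0, 3.9]
width: 0.0658
gripper_force: 3.1
```

Run:
```python
from h import *
st=sensors.sense();print(st['ee_pos'],st['gripper_force'],st['wrist_force'])
w,_,_=snap('wrist','w5'); s,_,_=snap('side')
o=np.zeros((384,800,3),np.uint8); o[:,:400]=w[:,60:460,::-1]; o[:320,400:]=cv2.resize(s[140:240,250:375],(400,320),interpolation=2)[:,:,::-1]
cv2.imwrite('pics/s5.png',o)
```

```text
[ 0.51218991 -0.0812312   0.08444101] 3.1262031197547913 [-0.48222695  0.95294655  3.94972538]
```

View pics/s5.png

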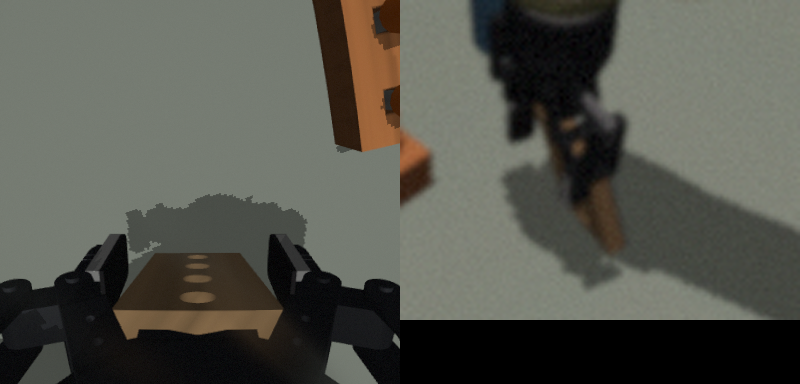

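The bare face still shows, foreshortened: rows 253–310, far cols 213–302, near cols 173–343. The board is about upright, so I'll measure it.

Run:
```python
from h import *
st=sensors.sense(); C=cam('wrist',st); p,R=pnp([(213,253),(302,253),(343,310),(173,310)],C)
X=np.array(st['ee_rot'])[:,0];print('s of far,near rel TCP',(p+R[:,0]*.065-st['ee_pos'])@X,(p-R[:,0]*.065-st['ee_pos'])@X, st['joints'].round(1))
```

```text
face ctr [ 0.5021 -0.1092  0.0604] u [-0.099 -0.264 -0.959] tilt 73.6 far [ 0.4957 -0.1264 -0.002 ] near [ 0.5085 -0.0921  0.1228]
s of far,near rel TCP -0.046805771975665184 -0.01016626234147049 [ 30.4  16.2 -29.7 108.    9.3  58.2 -23.4]
```

The far end is still at (0.496,-0.126), so the pivot held and the board is past vertical. I'll continue the arc down.

Emit:
{"op": "send_rows", "data": {"rows": [[0.28,0,0.18,0,0.23],[0.2,0,0.2,0,0.23],[0.16,0,0.23,0,0.23],[0.12,0,0.25,0,0.23],[0.07,0,0.25,0,0.23],[0.02,0,0.14,0,0.23],[0,0,0,0,0.23]]}}

```text
time_s: 9.78
ee_pos: [0.5286, -0.035, 0.0086]
ee_rot: [[0.345, 0.939, -0.002], [0.939, -0.345, -0.0], [-0.001, -0.002, -1.0]]
wrist_force: [0.1, -0.2, -0.5]
width: 0.0659
gripper_force: 1.8
```

Run:
```python
from h import *
st=sensors.sense();print(st['ee_pos'],st['gripper_force'],st['wrist_force'])
w,_,_=snap('wrist','w6'); s,_,_=snap('side')
o=np.zeros((384,800,3),np.uint8); o[:,:400]=w[:,60:460,::-1]; o[:320,400:]=cv2.resize(s[140:240,220:345],(400,320),interpolation=2)[:,:,::-1]
cv2.imwrite('pics/s6.png',o)
```

```text
[ 0.52858777 -0.03497896  0.00856457] 1.8136897310614586 [ 0.14515698 -0.2266616  -0.50670693]
```

View pics/s6.png

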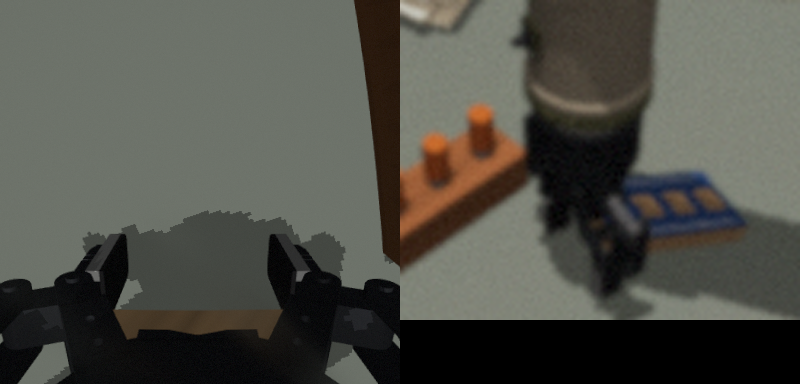

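The side view shows the blue face up, with the board lying flat on the bench. I'll release, rise, and look from above.

Emit:
{"op": "send_rows", "data": {"rows": [[0,0,0,0,0.15],[0,0,0,0,0.1],[0,0,-0.4,0,0.1],[-0.2,0,-0.7,0,0],[-0.6,0,-0.9,0,0],[-0.6,0,-0.9,0,0],[0,0,-0.3,0,0],[0,0,0,0,0]]}}

```text
time_s: 10.88
ee_pos: [0.5022, -0.1104, 0.1986]
ee_rot: [[0.344, 0.939, 0.002], [0.939, -0.344, -0.001], [0.0, 0.003, -1.0]]
wrist_force: [0.8, 0.0, 0.3]
width: 0.0858
gripper_force: 0.0
```

```bash
cat >> h.py <<'E'
def bluerect(w,C,z=.016):
    m=mask(w,(95,80,30),(130,255,255)); m=cv2.morphologyEx(m,cv2.MORPH_CLOSE,np.ones((13,13))); 
    cs=cv2.findContours(m,0,1)[0]; out=[]
    for c in cs:
        if cv2.contourArea(c)<1500: continue
        W=onplane(C,c[:,0].astype(float),z)[:,:2]*1000; r=cv2.minAreaRect(W.astype(np.float32)); out.append(r); print(cv2.boundingRect(c),[np.round(k,1) for k in r])
    return out
E
python3 - <<'E'
from h import *
w,C,st=snap('wrist','w7'); print(st['ee_pos']); bluerect(w,C)
E
```

```text
[ 0.50216258 -0.11042058  0.19859875]
(422, 208, 90, 85) [array([ 705.4, -291.4]), array([ 89.4, 150.6]), np.float64(52.1)]
(223, 88, 68, 127) [array([507.5, -93.9]), array([130. ,  66.5]), np.float64(69.8)]
```

The template is now at (0.5075,-0.0939), long axis 69.8°. Before gripping it I'll measure the jig from above with the wrist camera.

```bash
python3 -c "
from h import *
plan(.4805,.16,.25,90)"
```

```text
5 rows; now [ 0.5015 -0.1099  0.1971] yaw 69.91 d [-0.021   0.2699  0.0529]
[[0.821, -0.375, -0.176, -0.502, 0], [0.845, -0.316, -0.176, -0.502, 0], [0.865, -0.256, -0.176, -0.502, 0], [0.881, -0.195, -0.176, -0.502, 0], [0.893, -0.133, -0.176, -0.502, 0]]
```

Emit:
{"op": "send_rows", "data": {"rows": [[0.82,-0.38,-0.18,-0.5,0],[0.85,-0.32,-0.18,-0.5,0],[0.87,-0.26,-0.18,-0.5,0],[0.88,-0.2,-0.18,-0.5,0],[0.89,-0.13,-0.18,-0.5,0],[0,0,0,0,0],[0,0,0,0,0]]}}

```text
time_s: 11.8
ee_pos: [0.4795, 0.1599, 0.2499]
ee_rot: [[0.001, 1.0, -0.003], [1.0, -0.001, -0.0], [-0.0, -0.003, -1.0]]
wrist_force: [-0.6, -0.6, 0.6]
width: 0.0855
gripper_force: 0.0
```

Run:
```python
from h import *
w,C,st=snap('wrist','w8'); print(st['ee_pos'],st['ee_rot'][:,0])
m=mask(w,(22,80,80),(40,255,255)); b,l=blobs(m,60); print(b)
pts=np.argwhere(m>0)[:,::-1]
```

```text
[0.47945861 0.15989107 0.24991368] [ 1.37998694e-03  9.99998960e-01 -4.20111641e-04]
[(np.int32(507), array([260.9,  32.1]), array([238,  27,  48,  11], dtype=int32)), (np.int32(316), array([223.5,  55.4]), array([219,  40,  10,  32], dtype=int32)), (np.int32(310), array([298.5,  56.5]), array([294,  41,  11,  32], dtype=int32)), (np.int32(274), array([224.7, 144.7]), array([220, 131,  10,  29], dtype=int32)), (np.int32(274), array([295.6, 146.1]), array([291, 132,  10,  29], dtype=int32)), (np.int32(411), array([260.7, 166.2]), array([238, 162,  45,  10], dtype=int32))]
```

View pics/w8.png

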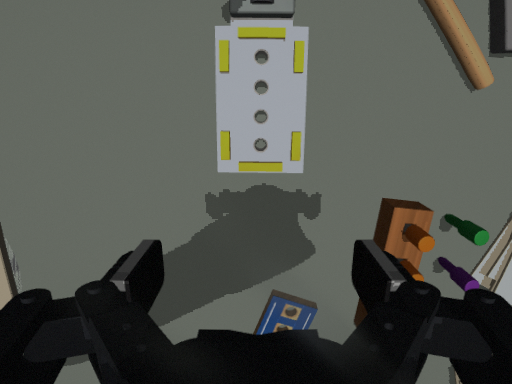

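The wrist picture shows the jig at cols 215–307, rows 20–173, with its yellow lips and holes at (261,57), (261,87), (261,117) and (260,145). The blue template is at the bottom, (290,315), and the rack at the right.

Run:
```python
from h import *
w=cv2.imread('pics/w8.png')[:,:,::-1].copy(); st=sensors.sense(); C=cam('wrist',st)
L=onplane(C,[(260.9,32.1),(223.5,55.4),(298.5,56.5),(224.7,144.7),(295.6,146.1),(260.7,166.2)],.033)[:,:2]
print((L*1000).round(1).tolist()); print('ctr',L.mean(0), 'yaw from ends',np.degrees(np.arctan2(*(L[5]-L[0])[[0,1]]*[1,-1])), 'L',np.linalg.norm(L[0]-L[5]),'W',np.linalg.norm(L[1]-L[2]))
g=cv2.cvtColor(w,cv2.COLOR_RGB2GRAY); hs=[]
for x,y in((261,57),(261,87),(261,117),(260,145)):
    p=g[y-10:y+11,x-10:x+11]; m=(p<(np.percentile(p,90)*.72)).astype(np.uint8); M=cv2.moments(m,True); hs.append((x-10+M['m10']/M['m00'],y-10+M['m01']/M['m00']))
H=onplane(C,hs,.026); print(np.round(hs,1).tolist(),(H*1000).round(1).tolist(),H.mean(0))
b=bluerect(w,C)
T=cam('top');t,_,_=snap('top','top1'); bluerect(t,T) 
y=mask(t,(24,80,80),(40,255,255));y[:,:115]=0;y[:,190:]=0;y[:200]=0;y[260:]=0; print(blobs(y,5)[0])
```

```text
[[482.9, 300.3], [443.2, 277.1], [522.9, 275.7], [442.1, 181.8], [521.8, 180.0], [482.5, 157.1]]
ctr [0.48257599 0.22866267] yaw from ends -0.15574260757388084 L 0.14326591324689927 W 0.07971754326702202
[[261.1, 56.2], [260.8, 86.6], [260.4, 116.0], [260.1, 144.3]] [[483.2, 276.9, 26.0], [482.8, 245.0, 26.0], [482.3, 213.0, 26.0], [481.9, 181.2, 26.0]] [0.48255945 0.22904258 0.026     ]
[(np.int32(36), array([171.2, 214. ]), array([165, 213,  13,   3], dtype=int32)), (np.int32(61), array([179.8, 229.9]), array([178, 221,   5,  18], dtype=int32)), (np.int32(39), array([170.1, 244.4]), array([165, 243,  11,   4], dtype=int32))]
```

```bash
python3 -c "
from h import *
plan(.5075,-.0939,.10,69.8)"
```

```text
6 rows; now [0.4799 0.1587 0.2503] yaw 89.77 d [ 0.0276 -0.2526 -0.1503]
[[-0.701, 0.079, 0.418, 0.416, 0], [-0.696, 0.12, 0.418, 0.416, 0], [-0.687, 0.16, 0.418, 0.416, 0], [-0.677, 0.2, 0.418, 0.416, 0], [-0.664, 0.239, 0.418, 0.416, 0], [-0.649, 0.277, 0.418, 0.416, 0]]
```

Emit:
{"op": "send_rows", "data": {"rows": [[-0.7,0.08,0.42,0.42,0],[-0.7,0.12,0.42,0.42,0],[-0.69,0.16,0.42,0.42,0],[-0.68,0.2,0.42,0.42,0],[-0.66,0.24,0.42,0.42,0],[-0.65,0.28,0.42,0.42,0],[0,0,0,0,0],[0,0,0,0,0]]}}

```text
time_s: 12.9
ee_pos: [0.5077, -0.0934, 0.1002]
ee_rot: [[0.348, 0.938, -0.0], [0.938, -0.348, 0.0], [0.0, -0.001, -1.0]]
wrist_force: [0.0, 0.4, -1.3]
width: 0.0854
gripper_force: 0.0
```

Run:
```python
from h import *
w,C,st=snap('wrist','w9'); m=mask(w,(95,80,30),(130,255,255)); bluerect(w,C); print(blobs(m,300)[0])
hs=[]
plan(.5075,-.0939,.010,69.8)
```

```text
(210, 108, 96, 169) [array([507.4, -94.3]), array([129.8,  66.4]), np.float64(69.7)]
[(np.int32(10779), array([257.6, 189.1]), array([210, 108,  96, 169], dtype=int32)), (np.int32(1044), array([496.9, 279.3]), array([472, 260,  40,  46], dtype=int32))]
2 rows; now [ 0.5081 -0.0927  0.1006] yaw 69.73 d [-0.0006 -0.0012 -0.0906]
[-0.011, -0.001, 0.755, -0.005, 0] x 2
```

Confirmed at (0.5074,-0.0943). Now I'll descend, grip at the centre, and lift a little.

Emit:
{"op": "send_rows", "data": {"rows": [[-0.02,0,0.75,0,0],[0,0,0.75,0,0],[0,0,0,0,0.1],[0,0,0,0,0.5],[0,0,0,0,0.5],[0,0,0,0,0.5]]}}

```text
time_s: 13.7
ee_pos: [0.5098, -0.0944, 0.0142]
ee_rot: [[0.347, 0.938, 0.004], [0.938, -0.347, -0.002], [-0.0, 0.005, -1.0]]
wrist_force: [-6.6, 1.7, 21.2]
width: 0.0427
gripper_force: 10.3
```

Emit:
{"op": "send_rows", "data": {"rows": [[0,0,-0.6,0,0.5],[0,0,-1,0,0.5],[0,0,-0.4,0,0.5],[0,0,0,0,0.5]]}}

```text
time_s: 14.2
ee_pos: [0.5096, -0.0946, 0.1343]
ee_rot: [[0.347, 0.938, 0.007], [0.938, -0.347, -0.002], [0.0, 0.007, -1.0]]
wrist_force: [-0.5, -0.1, 0.3]
width: 0.0424
gripper_force: 0.0
```

Run:
```python
from h import *
w,C,st=snap('wrist','w10'); print(st['ee_pos'],st['wrist_force'])
zt=st['ee_pos'][2]+.008; print('assume top z',zt); r=bluerect(w,C,zt)
plan(.4826,.2290,.12,89.2,g=.5)
```

```text
[ 0.50961972 -0.09456462  0.13434956] [-0.48218943 -0.11671676  0.2777494 ]
assume top z 0.1423495581194511
(448, 244, 64, 98) [array([ 608.5, -163.2]), array([69.5, 34.6]), np.float64(85.9)]
(214, 107, 83, 150) [array([519.5, -64.7]), array([67. , 34.3]), np.float64(69.7)]
6 rows; now [ 0.5086 -0.0945  0.1325] yaw 69.70 d [-0.026   0.3235 -0.0125]
[[0.818, -0.379, 0.035, -0.406, 0.5], [0.838, -0.332, 0.035, -0.406, 0.5], [0.856, -0.284, 0.035, -0.406, 0.5], [0.87, -0.235, 0.035, -0.406, 0.5], [0.882, -0.186, 0.035, -0.406, 0.5], [0.891, -0.135, 0.035, -0.406, 0.5]]
```

The fingers slid over the top of the board, because at this opening the tips stand higher than the TCP. I'll remeasure and regrip lower, at TCP z of about -5 mm.

Run:
```python
from h import *
w=cv2.imread('pics/w10.png')[:,:,::-1].copy(); st=sensors.sense(); C=cam('wrist',st)
r=bluerect(w,C,.016)[-1]; c=np.array(r[0])/1000
plan(c[0],c[1],.05,69.8)
```

```text
(448, 244, 64, 98) [array([ 677.9, -282.9]), array([133. ,  66.2]), np.float64(85.9)]
(214, 107, 83, 150) [array([507.1, -94. ]), array([128.9,  66. ]), np.float64(69.7)]
2 rows; now [ 0.5086 -0.0945  0.1325] yaw 69.70 d [-0.0015  0.0006 -0.0825]
[0.0, -0.013, 0.687, -0.006, 0] x 2
```

Emit:
{"op": "send_rows", "data": {"rows": [[0,-0.02,0,0,0],[0,0,0.2,0,0],[0,0,0.6,0,0],[0,0,0.7,0,0],[0,0,0.5,0,0],[0,0,0.25,0,0],[0,0,0,0,0]]}}

```text
time_s: 15.12
ee_pos: [0.5056, -0.0936, -0.0057]
ee_rot: [[0.347, 0.938, -0.002], [0.938, -0.347, 0.001], [-0.0, -0.002, -1.0]]
wrist_force: [0.1, -0.0, 0.9]
width: 0.0851
gripper_force: 0.0
```

Emit:
{"op": "send_rows", "data": {"rows": [[0,0,0,0,0.1],[0,0,0,0,0.24],[0,0,0,0,0.27],[0,0,0,0,0.27]]}}

```text
time_s: 15.62
ee_pos: [0.5075, -0.0942, -0.0029]
ee_rot: [[0.347, 0.938, 0.002], [0.938, -0.347, -0.001], [-0.0, 0.002, -1.0]]
wrist_force: [-2.3, 0.6, 9.9]
width: 0.0647
gripper_force: 65.2
```

Emit:
{"op": "send_rows", "data": {"rows": [[0,0,-0.6,0,0.4],[0,0,-0.9,0,0.4],[0,0,-0.7,0,0.4],[0,0,0,0,0.4],[0,0,0,0,0.4]]}}

```text
time_s: 16.25
ee_pos: [0.5061, -0.0942, 0.1271]
ee_rot: [[0.347, 0.938, -0.0], [0.938, -0.347, -0.001], [-0.001, 0.0, -1.0]]
wrist_force: [0.4, 0.5, -2.0]
width: 0.0644
gripper_force: 68.5
```

Run:
```python
from h import *
w,C,st=snap('wrist','w11'); print(st['ee_pos'],st['wrist_force'],st['width'])
r=bluerect(w,C,st['ee_pos'][2]+.018)
plan(.4826,.2290,.13,89.2,g=.5)
```

```text
[ 0.50610156 -0.09418301  0.12714605] [ 0.41220582  0.48646252 -2.00186159] 0.06437873890285958
(457, 246, 55, 84) [array([ 601.1, -149.8]), array([52.8, 27.6]), np.float64(85.5)]
(170, 108, 180, 235) [array([514.2, -85.4]), array([107.7,  76.7]), np.float64(69.8)]
6 rows; now [ 0.5058 -0.094   0.1265] yaw 69.69 d [-0.0232  0.323   0.0035]
[[0.819, -0.372, -0.01, -0.406, 0.5], [0.839, -0.325, -0.01, -0.406, 0.5], [0.856, -0.277, -0.01, -0.406, 0.5], [0.87, -0.228, -0.01, -0.406, 0.5], [0.882, -0.178, -0.01, -0.406, 0.5], [0.89, -0.128, -0.01, -0.406, 0.5]]
```

Emit:
{"op": "send_rows", "data": {"rows": [[0.82,-0.37,0,-0.41,0.4],[0.84,-0.32,0,-0.41,0.4],[0.86,-0.28,0,-0.41,0.4],[0.87,-0.23,0,-0.41,0.4],[0.88,-0.18,0,-0.41,0.4],[0.89,-0.13,0,-0.4,0.4],[0,0,0,0,0.4],[0,0,0,0,0.4]]}}

```text
time_s: 17.3
ee_pos: [0.4822, 0.2286, 0.1261]
ee_rot: [[0.012, 1.0, -0.002], [1.0, -0.012, -0.001], [-0.001, -0.002, -1.0]]
wrist_force: [0.1, -1.2, -1.7]
width: 0.0645
gripper_force: 68.4
```

Run:
```python
from h import *
st=sensors.sense();print(st['gripper_force'],st['width'])
w,C,_=snap('wrist','w12')
cv2.imwrite('pics/s12.png',w[:,:,::-1])
plan(.4826,.2290,.055,89.2,g=.4)
```

```text
68.44592928886414 0.06450389343077015
2 rows; now [0.4825 0.2278 0.1263] yaw 89.21 d [ 0.0001  0.0012 -0.0713]
[0.01, 0.0, 0.594, 0.001, 0.4] x 2
```

View pics/s12.png

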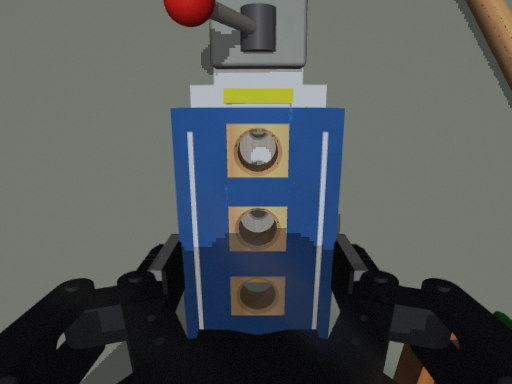

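The board is held blue side up: far corners at (172,108) and (344,108), holes at (258,150), (258,229) and (258,294). The jig's far lip is at (258,95). I'll check the board pose in the gripper.

Run:
```python
from h import *
st=sensors.sense(); C=cam('wrist',st)
o=np.array([[.065,-.033,0],[.065,.033,0],[.048,0,0],[.016,0,0],[-.016,0,0]])
uv=np.array([(172,108),(344,108),(258,150.5),(258,229),(258,295.5)],float)
ok,r,t=cv2.solvePnP(o,uv,C[0],C[1],flags=cv2.SOLVEPNP_SQPNP); R=C[2]@cv2.Rodrigues(r)[0]; p=C[2]@t[:,0]+C[3]
print('ctr top',p.round(4),'u',R[:,0].round(3),'v',R[:,1].round(3)); d=np.array(st['ee_rot']).T@(p-st['ee_pos']); print('in tool',d.round(4))
print(cv2.projectPoints(o,r,t,C[0],C[1])[0].reshape(-1,2).round(1).tolist())
# far lip row compare at its height
print('far lip ctr',onplane(C,[(258,95.5)],.033))
```

```text
ctr top [0.4825 0.2278 0.1449] u [ 0.014  1.    -0.018] v [ 1.    -0.014 -0.002]
in tool [-0.     -0.0001 -0.0186]
[[172.0, 107.7], [344.0, 107.7], [258.0, 151.5], [258.0, 228.3], [258.0, 295.7]]
far lip ctr [[0.48344502 0.3002722  0.033     ]]
```

Emit:
{"op": "send_rows", "data": {"rows": [[0.02,0,0.6,0,0.4],[0,0,0.6,0,0.4],[0,0,0.2,0,0.4],[0,0,0,0,0.4]]}}

```text
time_s: 17.85
ee_pos: [0.4827, 0.2296, 0.0432]
ee_rot: [[0.014, 1.0, -0.001], [1.0, -0.014, -0.001], [-0.001, -0.001, -1.0]]
wrist_force: [-0.1, -1.0, -0.5]
width: 0.0648
gripper_force: 68.3
```

Emit:
{"op": "send_rows", "data": {"rows": [[0,0,0.1,0,0.4],[0,0,0.08,0,0.4],[0,0,0,0,0.4]]}}

```text
time_s: 18.23
ee_pos: [0.4827, 0.2303, 0.0326]
ee_rot: [[0.012, 1.0, 0.0], [1.0, -0.012, -0.0], [-0.0, 0.0, -1.0]]
wrist_force: [0.3, -0.6, -0.9]
width: 0.0639
gripper_force: 68.4
```

Emit:
{"op": "send_rows", "data": {"rows": [[-0.015,0,0.05,0,0.4],[0,0,0.05,0,0.4],[0,0,0.04,0,0.4],[0,0,0,0,0.4]]}}

```text
time_s: 18.73
ee_pos: [0.4825, 0.2294, 0.0239]
ee_rot: [[0.012, 1.0, -0.0], [1.0, -0.012, -0.0], [-0.0, -0.0, -1.0]]
wrist_force: [0.2, -0.4, -1.9]
width: 0.0645
gripper_force: 68.4
```

Emit:
{"op": "send_rows", "data": {"rows": [[0,0,0.015,0,0.4],[0,0,0,0,0.22],[0,0,0,0,0.1],[0,0,0,0,0],[0,0,-0.5,0,0],[-0.3,0,-1,0,0],[-0.6,0,-1,0,0],[-0.3,0,-0.8,0,0]]}}

```text
time_s: 19.73
ee_pos: [0.4819, 0.1599, 0.2167]
ee_rot: [[0.013, 1.0, 0.001], [1.0, -0.013, -0.001], [-0.001, 0.001, -1.0]]
wrist_force: [2.0, -0.1, 0.0]
width: 0.0855
gripper_force: 0.0
```

Run:
```python
from h import *
w,C,st=snap('wrist','w13'); print(st['ee_pos']); bluerect(w,C,.042)
m=mask(w,(22,80,80),(40,255,255)); b,l=blobs(m,60)
for a,c,s in b: print(c,(onplane(C,[c],.033)[0]*1000).round(1))
plan(.62,.01,.25,90)
```

```text
[0.48194294 0.15992594 0.21671374]
(222, 30, 71, 138) [array([482.2, 229.7]), array([129.3,  66.2]), np.float64(89.3)]
[256.5  24. ] [482.8 301.6  33. ]
[298.   50.2] [522.4 277.3  33. ]
[215.2  50.7] [442.7 277.9  33. ]
[263.7  44. ] [489.4 283.2  33. ]
[265.8  84.2] [491.1 245.7  33. ]
[266.1 118.1] [491.1 213.   33. ]
[218.2 149.2] [441.9 182.5  33. ]
[295.9 149.3] [521.4 181.3  33. ]
[265.1 153.1] [489.9 177.7  33. ]
[257.4 172.7] [481.7 157.3  33. ]
4 rows; now [0.4845 0.1592 0.2226] yaw 89.15 d [ 0.1355 -0.1492  0.0274]
[[-0.613, 0.574, -0.114, -0.027, 0], [-0.615, 0.572, -0.114, -0.027, 0], [-0.618, 0.569, -0.114, -0.027, 0], [-0.62, 0.567, -0.114, -0.027, 0]]
```

The template is seated, blue up: centre (482.2,229.7) against the jig's (482.2,229.4), and the size fits at the 42 mm height. Next I'll view the pins.

```bash
python3 -c "
from h import *
plan(.652,-.06,.28,89.2)"
```

```text
5 rows; now [0.4845 0.1592 0.2226] yaw 89.15 d [ 0.1675 -0.2192  0.0574]
[[-0.722, 0.569, -0.191, -0.001, 0], [-0.722, 0.569, -0.191, -0.001, 0], [-0.723, 0.569, -0.191, -0.001, 0], [-0.723, 0.569, -0.191, -0.001, 0], [-0.723, 0.569, -0.191, -0.001, 0]]
```

Emit:
{"op": "send_rows", "data": {"rows": [[-0.72,0.57,-0.19,0,0],[-0.72,0.57,-0.19,0,0],[-0.72,0.57,-0.19,0,0],[-0.72,0.57,-0.19,0,0],[-0.72,0.57,-0.19,0,0],[0,0,0,0,0],[0,0,0,0,0],[0,0,0,0,0]]}}

```text
time_s: 20.78
ee_pos: [0.6497, -0.0551, 0.2718]
ee_rot: [[0.01, 1.0, -0.0], [1.0, -0.01, 0.0], [0.0, -0.0, -1.0]]
wrist_force: [-0.7, 0.5, 0.2]
width: 0.0852
gripper_force: 0.0
```

Run:
```python
from h import *
w,C,st=snap('wrist','w14'); print(st['ee_pos'])
hsv=cv2.cvtColor(w,cv2.COLOR_RGB2HSV)
m=mask(w,(5,170,140),(20,255,255)); print(blobs(m,40)[0])
cv2.imwrite('pics/w14c.png',cv2.resize(w[0:230,150:380],None,fx=2.4,fy=2.4,interpolation=2)[:,:,::-1])
```

```text
[ 0.64974326 -0.05512254  0.27177519]
[(np.int32(289), array([268.5,  29.4]), array([260,  20,  18,  20], dtype=int32)), (np.int32(274), array([263.6,  78.1]), array([255,  69,  19,  19], dtype=int32)), (np.int32(248), array([258.9, 124.8]), array([250, 116,  18,  18], dtype=int32)), (np.int32(233), array([254.5, 168.9]), array([246, 161,  18,  17], dtype=int32))]
```

View pics/w14c.png

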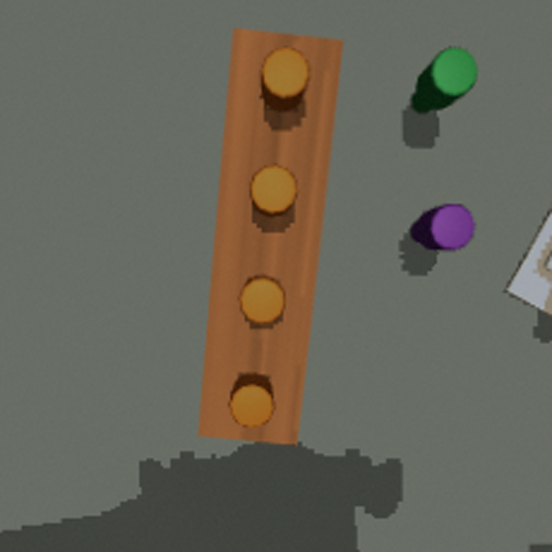

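The crop shows four orange heads in the rack, at full px (268.5,29.4), (263.6,78.1), (258.9,124.8) and (254.5,168.9). The green and purple ones stand to the right of the rack and are ignored.

Run:
```python
from h import *
st=sensors.sense(); C=cam('wrist',st); T=cam('top')
uv=[(268.5,29.4),(263.6,78.1),(258.9,124.8),(254.5,168.9)]
P=onplane(C,uv,.083); print((P*1000).round(1).tolist(),np.linalg.norm(np.diff(P,axis=0),axis=1))
t=cv2.imread('pics/top0.png')[:,:,::-1].copy(); 
up=lambda p:(80+p[0]/2.9,100+p[1]/2.9)
for a,b in zip(uv,[(374,174),(424,180),(475,187),(526,193)]): print(tri(C,a,T,up(b)))
plan(P[3][0],P[3][1],.12,89.2)
```

```text
[[661.6, 82.5, 83.0], [656.5, 36.8, 83.0], [651.4, -9.0, 83.0], [646.3, -54.8, 83.0]] [0.04598901 0.04609878 0.04606714]
(array([0.66147917, 0.08424226, 0.07075123]), np.float64(0.0015184156127931356))
(array([0.65682407, 0.03826647, 0.06642295]), np.float64(0.00014454239794079032))
(array([ 0.65104612, -0.00889195,  0.06754184]), np.float64(0.001509124083494863))
(array([ 0.64520767, -0.05517269,  0.07445838]), np.float64(0.0022770238855819008))
3 rows; now [ 0.6498 -0.0553  0.2719] yaw 89.41 d [-0.0035  0.0005 -0.1519]
[0.003, -0.019, 0.844, 0.009, 0] x 3
```

Spacing of 46.0 mm confirms the 83 mm top height. I'll take the first pin, the -y one, with a narrowed opening.

Emit:
{"op": "send_rows", "data": {"rows": [[0,-0.06,0.7,0,0.3],[0,0,0.8,0,0.45],[0,0,0.8,0,0.45],[0,0,0.5,0,0.45],[0,0,0,0,0.45],[0,0,0,0,0.45]]}}

```text
time_s: 21.58
ee_pos: [0.6474, -0.0562, 0.1056]
ee_rot: [[0.012, 1.0, 0.002], [1.0, -0.012, -0.0], [-0.0, 0.002, -1.0]]
wrist_force: [0.3, 0.6, 0.9]
width: 0.0472
gripper_force: 0.0
```

```bash
python3 -c "
from h import *
plan(.6463,-.0548,.053,89.2)"
```

```text
1 rows; now [ 0.6474 -0.0562  0.1056] yaw 89.33 d [-0.0011  0.0014 -0.0526]
[0.023, -0.018, 0.877, 0.016, 0] x 1
```

Emit:
{"op": "send_rows", "data": {"rows": [[0.02,-0.02,0.44,0,0.45],[0,0,0.44,0,0.45],[0,0,0,0,0.6],[0,0,0,0,0.9],[0,0,0,0,0.9],[0,0,0,0,0.9]]}}

```text
time_s: 22.32
ee_pos: [0.6468, -0.0554, 0.0531]
ee_rot: [[0.012, 1.0, 0.003], [1.0, -0.012, -0.0], [-0.0, 0.003, -1.0]]
wrist_force: [-0.1, -0.0, 7.0]
width: 0.0186
gripper_force: 58.8
```

Emit:
{"op": "send_rows", "data": {"rows": [[0,0,-0.4,0,0.9],[0,0,-0.6,0,0.9],[0,0,-0.8,0,0.9],[0,0,0,0,0.9]]}}

```text
time_s: 22.82
ee_pos: [0.6478, -0.0551, 0.1641]
ee_rot: [[0.012, 1.0, 0.008], [1.0, -0.012, -0.001], [-0.001, 0.008, -1.0]]
wrist_force: [0.4, 0.6, -0.9]
width: 0.0186
gripper_force: 59.4
```

```bash
python3 -c "
from h import *
plan(.4817,.1813,.150,89.2,g=.9)"
```

```text
6 rows; now [ 0.6478 -0.0551  0.1641] yaw 89.30 d [-0.1661  0.2364 -0.0141]
[[0.651, -0.469, 0.039, 0.002, 0.9], [0.651, -0.47, 0.039, 0.002, 0.9], [0.651, -0.47, 0.039, 0.002, 0.9], [0.651, -0.47, 0.039, 0.002, 0.9], [0.651, -0.47, 0.039, 0.002, 0.9], [0.65, -0.47, 0.039, 0.002, 0.9]]
```

Emit:
{"op": "send_rows", "data": {"rows": [[0.65,-0.47,0,0,0.9],[0.65,-0.47,0,0,0.9],[0.65,-0.47,0,0,0.9],[0.65,-0.47,0.08,0,0.9],[0.65,-0.47,0.08,0,0.9],[0.65,-0.47,0.08,0,0.9],[0,0,0,0,0.9],[0,0,0,0,0.9]]}}

```text
time_s: 23.82
ee_pos: [0.4793, 0.18, 0.1443]
ee_rot: [[0.012, 1.0, 0.0], [1.0, -0.012, -0.001], [-0.001, 0.0, -1.0]]
wrist_force: [-0.1, -0.5, -1.0]
width: 0.0185
gripper_force: 59.4
```

```bash
python3 -c "
from h import *
plan(.4817,.1807,.095,89.2,g=.9)"
```

```text
1 rows; now [0.4793 0.18   0.1443] yaw 89.29 d [ 0.0024  0.0007 -0.0493]
[0.012, 0.04, 0.822, 0.011, 0.9] x 1
```

Emit:
{"op": "send_rows", "data": {"rows": [[0.012,0.04,0.4,0,0.9],[0,0,0.4,0,0.9],[0,0,0,0,0.9],[0,0,0,0,0.9]]}}

```text
time_s: 24.32
ee_pos: [0.4822, 0.1809, 0.0973]
ee_rot: [[0.013, 1.0, 0.001], [1.0, -0.013, 0.0], [0.0, 0.001, -1.0]]
wrist_force: [-1.2, 0.1, -0.3]
width: 0.0184
gripper_force: 59.4
```

```bash
python3 -c "
from h import *
plan(.4817,.1807,.047,89.2,g=.9)"
```

```text
1 rows; now [0.4822 0.1809 0.0973] yaw 89.24 d [-0.0005 -0.0002 -0.0503]
[-0.004, -0.008, 0.838, 0.005, 0.9] x 1
```

Emit:
{"op": "send_rows", "data": {"rows": [[0,0,0.2,0,0.9],[0,0,0.2,0,0.9],[0,0,0.15,0,0.9],[0,0,0,0,0.9]]}}

```text
time_s: 24.82
ee_pos: [0.4811, 0.1811, 0.0627]
ee_rot: [[0.012, 1.0, -0.001], [1.0, -0.012, -0.0], [-0.0, -0.001, -1.0]]
wrist_force: [-0.5, -0.4, 0.2]
width: 0.0185
gripper_force: 59.4
```

Emit:
{"op": "send_rows", "data": {"rows": [[0,0,0.15,0,0.9],[0,0,0.12,0,0.9],[0,0,0.05,0,0.9],[0,0,0,0,0.9]]}}

```text
time_s: 25.32
ee_pos: [0.4818, 0.1815, 0.0468]
ee_rot: [[0.012, 1.0, 0.001], [1.0, -0.012, -0.002], [-0.002, 0.001, -1.0]]
wrist_force: [-15.3, -7.1, 39.4]
width: 0.0185
gripper_force: 64.4
```

Seated: the force rose at z=0.047. I'll release it and go to the next pin.

Emit:
{"op": "send_rows", "data": {"rows": [[0,0,-0.01,0,0.7],[0,0,0,0,0.5],[0,0,0,0,0.45],[0,0,-0.6,0,0.45],[0,0,-0.7,0,0.45],[0,0,0,0,0.45]]}}

```text
time_s: 26.08
ee_pos: [0.4832, 0.1821, 0.1255]
ee_rot: [[0.012, 1.0, 0.005], [1.0, -0.012, 0.001], [0.001, 0.005, -1.0]]
wrist_force: [-0.5, 0.2, -0.6]
width: 0.047
gripper_force: 0.0
```

Run:
```python
from h import *
s,C,st=snap('side','s20'); m=mask(s,(3,150,60),(16,255,255)); 
print([(a,c) for a,c,_ in blobs(m,12)[0]])
print('expect head mid',proj(C,[[.4817,.1813,.0595]]).round(1))
plan(.6514,-.009,.12,89.2,g=.45)
```

```text
[(np.int32(159), array([250.4, 188.8])), (np.int32(22), array([191.3, 218.1])), (np.int32(115), array([227.9, 280.3]))]
expect head mid [[228.1 280.1]]
5 rows; now [0.4822 0.1814 0.1237] yaw 89.28 d [ 0.1692 -0.1904 -0.0037]
[[-0.628, 0.572, 0.012, 0.002, 0.45], [-0.627, 0.572, 0.012, 0.002, 0.45], [-0.627, 0.572, 0.012, 0.002, 0.45], [-0.627, 0.572, 0.012, 0.002, 0.45], [-0.627, 0.573, 0.012, 0.002, 0.45]]
```

Emit:
{"op": "send_rows", "data": {"rows": [[-0.63,0.57,0,0,0.45],[-0.63,0.57,0,0,0.45],[-0.63,0.57,0,0,0.45],[-0.63,0.57,0,0,0.45],[-0.63,0.57,0,0,0.45],[0,0,0,0,0.45],[0,0,0,0,0.45]]}}

```text
time_s: 27.0
ee_pos: [0.6493, -0.0091, 0.1212]
ee_rot: [[0.012, 1.0, -0.002], [1.0, -0.012, 0.001], [0.001, -0.002, -1.0]]
wrist_force: [-0.0, 0.8, 1.1]
width: 0.0467
gripper_force: 0.0
```

```bash
python3 -c "
from h import *
plan(.6514,-.009,.053,89.2,g=.45,n=2)"
```

```text
2 rows; now [ 0.6493 -0.0091  0.1212] yaw 89.32 d [ 0.0021  0.0001 -0.0682]
[0.001, 0.018, 0.569, 0.008, 0.45] x 2
```

Emit:
{"op": "send_rows", "data": {"rows": [[0,0.03,0.57,0,0.45],[0,0,0.57,0,0.45],[0,0,0,0,0.6],[0,0,0,0,0.9],[0,0,0,0,0.9],[0,0,0,0,0.9]]}}

```text
time_s: 27.75
ee_pos: [0.6526, -0.0097, 0.0557]
ee_rot: [[0.012, 1.0, 0.002], [1.0, -0.012, -0.0], [-0.0, 0.002, -1.0]]
wrist_force: [-0.3, 0.4, 2.7]
width: 0.0182
gripper_force: 58.7
```

Emit:
{"op": "send_rows", "data": {"rows": [[0,0,-0.4,0,0.9],[0,0,-0.6,0,0.9],[0,0,-0.7,0,0.9],[0,0,0,0,0.9]]}}

```text
time_s: 28.25
ee_pos: [0.654, -0.0094, 0.161]
ee_rot: [[0.012, 1.0, 0.007], [1.0, -0.012, -0.0], [-0.0, 0.007, -1.0]]
wrist_force: [0.1, 0.2, -0.3]
width: 0.0187
gripper_force: 58.9
```

```bash
python3 -c "
from h import *
plan(.4822,.2133,.150,89.2,g=.9)"
```

```text
5 rows; now [ 0.654  -0.0094  0.161 ] yaw 89.29 d [-0.1718  0.2227 -0.011 ]
[[0.735, -0.582, 0.037, 0.002, 0.9], [0.735, -0.582, 0.037, 0.002, 0.9], [0.735, -0.582, 0.037, 0.002, 0.9], [0.735, -0.583, 0.037, 0.002, 0.9], [0.735, -0.583, 0.037, 0.002, 0.9]]
```

Emit:
{"op": "send_rows", "data": {"rows": [[0.6,-0.48,0,0,0.9],[0.6,-0.48,0,0,0.9],[0.6,-0.48,0,0,0.9],[0.6,-0.48,0.05,0,0.9],[0.6,-0.48,0.05,0,0.9],[0.67,-0.5,0.05,0,0.9],[0,0,0,0,0.9],[0,0,0,0,0.9]]}}

```text
time_s: 29.25
ee_pos: [0.4809, 0.2119, 0.1473]
ee_rot: [[0.012, 1.0, 0.0], [1.0, -0.012, -0.001], [-0.001, 0.0, -1.0]]
wrist_force: [-0.2, -0.4, -0.7]
width: 0.0184
gripper_force: 58.9
```

```bash
python3 -c "
from h import *
plan(.4822,.2128,.100,89.2,g=.9)"
```

```text
1 rows; now [0.4809 0.2119 0.1473] yaw 89.29 d [ 0.0013  0.0009 -0.0473]
[0.016, 0.021, 0.788, 0.011, 0.9] x 1
```

Emit:
{"op": "send_rows", "data": {"rows": [[0.015,0.02,0.4,0,0.9],[0,0,0.4,0,0.9],[0,0,0,0,0.9],[0,0,0,0,0.9]]}}

```text
time_s: 29.75
ee_pos: [0.4826, 0.213, 0.1002]
ee_rot: [[0.013, 1.0, 0.001], [1.0, -0.013, 0.0], [0.0, 0.001, -1.0]]
wrist_force: [-0.1, 0.4, -0.5]
width: 0.0181
gripper_force: 58.9
```

Emit:
{"op": "send_rows", "data": {"rows": [[0,0,0.2,0,0.9],[0,0,0.2,0,0.9],[0,0,0.15,0,0.9],[0,0,0,0,0.9]]}}

```text
time_s: 30.25
ee_pos: [0.4815, 0.2133, 0.0657]
ee_rot: [[0.012, 1.0, -0.001], [1.0, -0.012, -0.0], [-0.0, -0.001, -1.0]]
wrist_force: [-0.0, -0.3, 0.0]
width: 0.018
gripper_force: 58.9
```

Emit:
{"op": "send_rows", "data": {"rows": [[0,0,0.12,0,0.9],[0,0,0.08,0,0.9],[0,0,0.04,0,0.9],[0,0,0,0,0.9]]}}

```text
time_s: 30.75
ee_pos: [0.4818, 0.2134, 0.052]
ee_rot: [[0.012, 1.0, -0.0], [1.0, -0.012, -0.0], [-0.0, -0.0, -1.0]]
wrist_force: [0.7, 0.6, -0.5]
width: 0.0182
gripper_force: 58.9
```

Another 2.5 mm is needed.

Emit:
{"op": "send_rows", "data": {"rows": [[0,0,0.03,0,0.9],[0,0,0.02,0,0.9],[0,0,0,0,0.9]]}}

```text
time_s: 31.12
ee_pos: [0.4821, 0.2135, 0.0496]
ee_rot: [[0.012, 1.0, 0.0], [1.0, -0.012, -0.0], [-0.0, 0.0, -1.0]]
wrist_force: [-1.9, -1.4, 5.3]
width: 0.0185
gripper_force: 60.0
```

Contact (5 N) at z=0.0496, as predicted. I'll press slightly, release, and go to pin 3 of 4 at (0.6565,0.0368).

Emit:
{"op": "send_rows", "data": {"rows": [[0,0,0.01,0,0.9],[0,0,0,0,0.7],[0,0,0,0,0.5],[0,0,0,0,0.45],[0,0,-0.6,0,0.45],[0,0,-0.6,0,0.45],[0,0,0,0,0.45]]}}

```text
time_s: 32.0
ee_pos: [0.4833, 0.2142, 0.123]
ee_rot: [[0.012, 1.0, 0.004], [1.0, -0.012, 0.001], [0.001, 0.004, -1.0]]
wrist_force: [0.7, -0.3, -0.5]
width: 0.0466
gripper_force: 0.0
```

```bash
python3 -c "
from h import *
plan(.6575,.0368,.125,89.2,g=.45,n=6)"
```

```text
6 rows; now [0.4833 0.2142 0.123 ] yaw 89.29 d [ 0.1742 -0.1774  0.002 ]
[[-0.487, 0.49, -0.006, 0.002, 0.45], [-0.487, 0.49, -0.006, 0.002, 0.45], [-0.486, 0.49, -0.006, 0.002, 0.45], [-0.486, 0.49, -0.006, 0.002, 0.45], [-0.486, 0.49, -0.006, 0.002, 0.45], [-0.486, 0.49, -0.006, 0.002, 0.45]]
```

Emit:
{"op": "send_rows", "data": {"rows": [[-0.49,0.49,0,0,0.45],[-0.49,0.49,0,0,0.45],[-0.49,0.49,0,0,0.45],[-0.49,0.49,0,0,0.45],[-0.48,0.49,0,0,0.45],[-0.48,0.49,0,0,0.45],[0,0,0,0,0.45],[0,0,0,0,0.45]]}}

```text
time_s: 33.0
ee_pos: [0.6554, 0.0367, 0.1195]
ee_rot: [[0.012, 1.0, -0.002], [1.0, -0.012, 0.0], [0.0, -0.002, -1.0]]
wrist_force: [-0.5, 0.3, 0.1]
width: 0.0469
gripper_force: 0.0
```

```bash
python3 -c "
from h import *
plan(.6565,.0368,.053,89.2,g=.45,n=2)"
```

```text
2 rows; now [0.6554 0.0367 0.1195] yaw 89.33 d [ 0.0011  0.0001 -0.0665]
[0.001, 0.009, 0.554, 0.008, 0.45] x 2
```

Emit:
{"op": "send_rows", "data": {"rows": [[0,0.01,0.55,0,0.45],[0,0,0.56,0,0.45],[0,0,0,0,0.6],[0,0,0,0,0.9],[0,0,0,0,0.9],[0,0,0,0,0.9]]}}

```text
time_s: 33.75
ee_pos: [0.6574, 0.0361, 0.0552]
ee_rot: [[0.012, 1.0, 0.002], [1.0, -0.012, -0.0], [-0.0, 0.002, -1.0]]
wrist_force: [-0.4, 0.3, 4.6]
width: 0.0182
gripper_force: 58.8
```

Emit:
{"op": "send_rows", "data": {"rows": [[0,0,-0.4,0,0.9],[0,0,-0.6,0,0.9],[0,0,-0.7,0,0.9],[0,0,0,0,0.9]]}}

```text
time_s: 34.25
ee_pos: [0.6587, 0.0366, 0.1604]
ee_rot: [[0.012, 1.0, 0.007], [1.0, -0.012, 0.0], [0.0, 0.007, -1.0]]
wrist_force: [0.2, 0.3, -0.8]
width: 0.0182
gripper_force: 59.1
```

```bash
python3 -c "
from h import *
plan(.4836,.246,.150,89.2,g=.9,n=6)"
```

```text
6 rows; now [0.6587 0.0366 0.1604] yaw 89.29 d [-0.1751  0.2094 -0.0104]
[[0.576, -0.494, 0.029, 0.002, 0.9], [0.576, -0.494, 0.029, 0.002, 0.9], [0.575, -0.494, 0.029, 0.002, 0.9], [0.575, -0.494, 0.029, 0.002, 0.9], [0.575, -0.494, 0.029, 0.002, 0.9], [0.575, -0.494, 0.029, 0.002, 0.9]]
```

Emit:
{"op": "send_rows", "data": {"rows": [[0.58,-0.49,0,0,0.9],[0.58,-0.49,0,0,0.9],[0.58,-0.49,0,0,0.9],[0.57,-0.49,0.06,0,0.9],[0.57,-0.49,0.06,0,0.9],[0.57,-0.49,0.06,0,0.9],[0,0,0,0,0.9],[0,0,0,0,0.9]]}}

```text
time_s: 35.25
ee_pos: [0.4831, 0.2446, 0.1448]
ee_rot: [[0.012, 1.0, 0.0], [1.0, -0.012, -0.001], [-0.001, 0.0, -1.0]]
wrist_force: [0.2, -0.6, -0.2]
width: 0.0177
gripper_force: 59.1
```

```bash
python3 -c "
from h import *
plan(.4826,.2447,.100,89.2,g=.9)"
```

```text
1 rows; now [0.4831 0.2446 0.1448] yaw 89.29 d [-0.0005  0.0001 -0.0448]
[0.001, -0.008, 0.747, 0.011, 0.9] x 1
```

Emit:
{"op": "send_rows", "data": {"rows": [[0,-0.01,0.35,0,0.9],[0,0,0.4,0,0.9],[0,0,0,0,0.9],[0,0,0,0,0.9]]}}

```text
time_s: 35.75
ee_pos: [0.4831, 0.2449, 0.1009]
ee_rot: [[0.013, 1.0, 0.001], [1.0, -0.013, 0.0], [0.0, 0.001, -1.0]]
wrist_force: [-1.2, -0.2, -0.1]
width: 0.0187
gripper_force: 59.1
```

Emit:
{"op": "send_rows", "data": {"rows": [[-0.005,0,0.2,0,0.9],[0,0,0.2,0,0.9],[0,0,0.15,0,0.9],[0,0,0,0,0.9]]}}

```text
time_s: 36.25
ee_pos: [0.4819, 0.2448, 0.0663]
ee_rot: [[0.012, 1.0, -0.001], [1.0, -0.012, -0.0], [-0.0, -0.001, -1.0]]
wrist_force: [0.5, 0.7, -0.1]
width: 0.018
gripper_force: 59.1
```

Emit:
{"op": "send_rows", "data": {"rows": [[0,0,0.12,0,0.9],[0,0,0.08,0,0.9],[0,0,0.05,0,0.9],[0,0,0,0,0.9]]}}

```text
time_s: 36.75
ee_pos: [0.4822, 0.2449, 0.0519]
ee_rot: [[0.012, 1.0, -0.0], [1.0, -0.012, -0.0], [-0.0, -0.0, -1.0]]
wrist_force: [-0.4, -0.1, -0.6]
width: 0.0182
gripper_force: 59.1
```

Emit:
{"op": "send_rows", "data": {"rows": [[0,0,0.03,0,0.9],[0,0,0.025,0,0.9],[0,0,0,0,0.9]]}}

```text
time_s: 37.12
ee_pos: [0.4824, 0.2449, 0.0491]
ee_rot: [[0.012, 1.0, 0.0], [1.0, -0.012, -0.0], [-0.0, 0.0, -1.0]]
wrist_force: [-2.0, -0.8, 3.9]
width: 0.0183
gripper_force: 59.8
```

Home. I'll release it and go to the last pin at (0.6616,0.0825).

Emit:
{"op": "send_rows", "data": {"rows": [[0,0,0.01,0,0.9],[0,0,0,0,0.7],[0,0,0,0,0.5],[0,0,0,0,0.45],[0,0,-0.6,0,0.45],[0,0,-0.6,0,0.45],[0,0,0,0,0.45]]}}

```text
time_s: 38.0
ee_pos: [0.4837, 0.2458, 0.1227]
ee_rot: [[0.012, 1.0, 0.004], [1.0, -0.012, 0.002], [0.002, 0.004, -1.0]]
wrist_force: [-0.1, -1.0, 0.0]
width: 0.047
gripper_force: 0.0
```

```bash
python3 -c "
from h import *
plan(.6626,.0825,.125,89.2,g=.45,n=6)"
```

```text
6 rows; now [0.4837 0.2458 0.1227] yaw 89.29 d [ 0.1789 -0.1633  0.0023]
[-0.447, 0.503, -0.006, 0.002, 0.45] x 6
```

Emit:
{"op": "send_rows", "data": {"rows": [[-0.45,0.5,0,0,0.45],[-0.45,0.5,0,0,0.45],[-0.45,0.5,0,0,0.45],[-0.45,0.5,0,0,0.45],[-0.44,0.5,0,0,0.45],[-0.44,0.5,0,0,0.45],[0,0,0,0,0.45],[0,0,0,0,0.45]]}}

```text
time_s: 39.0
ee_pos: [0.6595, 0.0826, 0.1192]
ee_rot: [[0.012, 1.0, -0.002], [1.0, -0.012, 0.0], [0.0, -0.002, -1.0]]
wrist_force: [-1.0, 0.5, 0.8]
width: 0.0467
gripper_force: 0.0
```

```bash
python3 -c "
from h import *
plan(.6616,.0825,.053,89.2,g=.45,n=2)"
```

```text
2 rows; now [0.6595 0.0826 0.1192] yaw 89.33 d [ 0.0021 -0.0001 -0.0662]
[-0.0, 0.017, 0.552, 0.008, 0.45] x 2
```

Emit:
{"op": "send_rows", "data": {"rows": [[0,0.02,0.55,0,0.45],[0,0,0.56,0,0.45],[0,0,0,0,0.6],[0,0,0,0,0.9],[0,0,0,0,0.9],[0,0,0,0,0.9]]}}

```text
time_s: 39.75
ee_pos: [0.6621, 0.0821, 0.0549]
ee_rot: [[0.012, 1.0, 0.002], [1.0, -0.012, 0.0], [0.0, 0.002, -1.0]]
wrist_force: [-1.2, 0.8, 4.0]
width: 0.018
gripper_force: 58.8
```

Emit:
{"op": "send_rows", "data": {"rows": [[0,0,-0.4,0,0.9],[0,0,-0.6,0,0.9],[0,0,-0.7,0,0.9],[0,0,0,0,0.9]]}}

```text
time_s: 40.25
ee_pos: [0.6634, 0.0826, 0.1601]
ee_rot: [[0.012, 1.0, 0.007], [1.0, -0.012, 0.001], [0.001, 0.007, -1.0]]
wrist_force: [-0.4, 0.3, -1.1]
width: 0.0181
gripper_force: 59.3
```

```bash
python3 -c "
from h import *
plan(.4831,.2767,.150,89.2,g=.9,n=6)"
```

```text
6 rows; now [0.6634 0.0826 0.1601] yaw 89.29 d [-0.1803  0.1941 -0.0101]
[[0.533, -0.508, 0.028, 0.002, 0.9], [0.533, -0.508, 0.028, 0.002, 0.9], [0.533, -0.508, 0.028, 0.002, 0.9], [0.533, -0.508, 0.028, 0.002, 0.9], [0.532, -0.508, 0.028, 0.002, 0.9], [0.532, -0.508, 0.028, 0.002, 0.9]]
```

Emit:
{"op": "send_rows", "data": {"rows": [[0.53,-0.51,0,0,0.9],[0.53,-0.51,0,0,0.9],[0.53,-0.51,0,0,0.9],[0.53,-0.51,0.06,0,0.9],[0.53,-0.51,0.06,0,0.9],[0.53,-0.51,0.06,0,0.9],[0,0,0,0,0.9],[0,0,0,0,0.9]]}}

```text
time_s: 41.25
ee_pos: [0.4805, 0.2743, 0.1446]
ee_rot: [[0.012, 1.0, 0.0], [1.0, -0.012, -0.001], [-0.001, 0.0, -1.0]]
wrist_force: [1.1, -1.3, -0.5]
width: 0.0182
gripper_force: 59.3
```

```bash
python3 -c "
from h import *
plan(.4831,.2768,.100,89.2,g=.9)"
```

```text
1 rows; now [0.4805 0.2743 0.1446] yaw 89.29 d [ 0.0026  0.0025 -0.0446]
[0.041, 0.043, 0.743, 0.011, 0.9] x 1
```

Emit:
{"op": "send_rows", "data": {"rows": [[0.04,0.035,0.35,0,0.9],[0,0,0.4,0,0.9],[0,0,0,0,0.9],[0,0,0,0,0.9]]}}

```text
time_s: 41.75
ee_pos: [0.4828, 0.2772, 0.0999]
ee_rot: [[0.013, 1.0, -0.0], [1.0, -0.013, 0.0], [0.0, -0.0, -1.0]]
wrist_force: [1.0, -0.1, -0.0]
width: 0.0184
gripper_force: 59.3
```

Emit:
{"op": "send_rows", "data": {"rows": [[0,0,0.2,0,0.9],[0,0,0.2,0,0.9],[0,0,0.15,0,0.9],[0,0,0,0,0.9]]}}

```text
time_s: 42.25
ee_pos: [0.482, 0.2771, 0.0659]
ee_rot: [[0.012, 1.0, -0.001], [1.0, -0.012, -0.0], [-0.0, -0.001, -1.0]]
wrist_force: [0.1, 0.1, -0.5]
width: 0.0183
gripper_force: 59.3
```

Emit:
{"op": "send_rows", "data": {"rows": [[0,0,0.12,0,0.9],[0,0,0.08,0,0.9],[0,0,0.05,0,0.9],[0,0,0,0,0.9]]}}

```text
time_s: 42.75
ee_pos: [0.4823, 0.2772, 0.0516]
ee_rot: [[0.012, 1.0, -0.0], [1.0, -0.012, -0.0], [-0.0, -0.0, -1.0]]
wrist_force: [1.1, -0.2, -0.4]
width: 0.018
gripper_force: 59.3
```

Emit:
{"op": "send_rows", "data": {"rows": [[0,0,0.03,0,0.9],[0,0,0.025,0,0.9],[0,0,0,0,0.9]]}}

```text
time_s: 43.12
ee_pos: [0.4825, 0.2773, 0.0488]
ee_rot: [[0.012, 1.0, 0.0], [1.0, -0.012, -0.0], [-0.0, 0.0, -1.0]]
wrist_force: [-1.2, -0.9, 3.6]
width: 0.0183
gripper_force: 59.9
```

Emit:
{"op": "send_rows", "data": {"rows": [[0,0,0.01,0,0.9],[0,0,0,0,0.7],[0,0,0,0,0.5],[0,0,0,0,0.45],[0,0,-0.6,0,0.45],[0,0,-0.8,0,0.45],[0,0,-0.6,0,0.6],[0,0,0,0,1]]}}

```text
time_s: 44.12
ee_pos: [0.4836, 0.2782, 0.1707]
ee_rot: [[0.012, 1.0, 0.005], [1.0, -0.012, 0.002], [0.002, 0.005, -1.0]]
wrist_force: [0.8, -0.0, 0.3]
width: 0.0169
gripper_force: 0.0
```

Run:
```python
from h import *
s,C,st=snap('side','s30'); T=cam('top')
print([(a,c) for a,c,_ in blobs(mask(s,(3,150,60),(16,255,255)),12)[0]])
print(proj(C,[[.4817,.1813,.0595],[.4822,.2133,.0595],[.4826,.2453,.0595],[.4831,.2773,.0595]]).round(1).tolist())
print('ball',blobs(mask(s,(0,170,60),(4,255,255)),12)[0])
w,C,_=snap('wrist','w30'); print('ball w',blobs(mask(w,(0,150,60),(5,255,255)),50)[0]); print(st['ee_pos'])
```

```text
[(np.int32(43), array([450.4,  89.3])), (np.int32(17), array([464.6,  92.1])), (np.int32(1365), array([225.6, 204.9])), (np.int32(126), array([228.3, 281.1])), (np.int32(118), array([217.5, 291.5])), (np.int32(119), array([205.6, 301.7])), (np.int32(118), array([193.8, 312.7]))]
[[228.1, 280.1], [217.1, 290.3], [205.7, 300.9], [193.8, 311.8]]
ball [(np.int32(134), array([175. , 342.7]), array([169, 336,  13,  14], dtype=int32))]
ball w [(np.int32(1196), array([204.4,  99.1]), array([185,  80,  40,  39], dtype=int32))]
[0.48364332 0.27824961 0.1706676 ]
```

All four heads are at their expected home pixels in the side view, within about 1 px. Now the ball and the lever.

Run:
```python
from h import *
st=sensors.sense(); print(tri(cam('wrist',st),(204.4,99.1),cam('side'),(175,342.7)))
plan(.395,.348,.17,89.2,g=1)
```

```text
(array([0.44857729, 0.34888575, 0.09315284]), np.float64(0.002375410625576735))
2 rows; now [0.4824 0.277  0.1676] yaw 89.28 d [-0.0874  0.071   0.0024]
[0.582, -0.736, -0.02, 0.005, 1] x 2
```

Emit:
{"op": "send_rows", "data": {"rows": [[0.4,-0.5,0,0,1],[0.4,-0.5,0,0,1],[0.4,-0.48,0,0,1],[0,0,0.5,0,1],[0,0,0.5,0,1],[0,0,0.5,0,1],[0,0,0,0,1]]}}

```text
time_s: 45.1
ee_pos: [0.3927, 0.3489, 0.0751]
ee_rot: [[0.012, 1.0, -0.005], [1.0, -0.012, -0.003], [-0.003, -0.005, -1.0]]
wrist_force: [0.2, 0.2, 0.6]
width: 0.0001
gripper_force: 0.0
```

Emit:
{"op": "send_rows", "data": {"rows": [[0,0.3,0,0,1],[0,0.3,0,0,1],[0,0.3,0,0,1],[0,0.3,0,0,1],[0,0.25,0,0,1],[0,0,0,0,1]]}}

```text
time_s: 45.85
ee_pos: [0.4827, 0.3489, 0.0776]
ee_rot: [[0.014, 1.0, -0.0], [1.0, -0.014, 0.0], [0.0, -0.0, -1.0]]
wrist_force: [0.2, -0.6, 0.4]
width: 0.0
gripper_force: 0.0
```

Emit:
{"op": "send_rows", "data": {"rows": [[0,0.12,0,0,1],[0,0.1,0,0,1],[0,0,0,0,1]]}}

```text
time_s: 46.22
ee_pos: [0.4951, 0.3491, 0.0779]
ee_rot: [[0.013, 1.0, 0.0], [1.0, -0.013, 0.0], [0.0, 0.0, -1.0]]
wrist_force: [-0.3, 0.3, 0.1]
width: 0.0001
gripper_force: 0.0
```

Run:
```python
from h import *
s,C,st=snap('side'); print(blobs(mask(s,(0,170,60),(4,255,255)),12)[0], st['wrist_force'])
print('locked',proj(C,[[.5222,.3487,.0922]]))
```

```text
[] [-0.28446811  0.3015227   0.146163  ]
locked [[149.49907283 317.21987515]]
```

Emit:
{"op": "send_rows", "data": {"rows": [[0,0.06,0,0,1],[0,0.05,0,0,1],[0,0,0,0,1]]}}

```text
time_s: 46.65
ee_pos: [0.4965, 0.3495, 0.0776]
ee_rot: [[0.009, 1.0, -0.007], [1.0, -0.009, -0.003], [-0.003, -0.007, -1.0]]
wrist_force: [-20.2, -5.7, 11.6]
width: -0.0001
gripper_force: 10.1
```

Emit:
{"op": "send_rows", "data": {"rows": [[0,0.05,0,0,1],[0,0,0,0,1],[0,0,0,0,1]]}}

```text
time_s: 47.02
ee_pos: [0.4969, 0.3496, 0.0775]
ee_rot: [[0.008, 1.0, -0.011], [1.0, -0.008, -0.005], [-0.005, -0.011, -1.0]]
wrist_force: [-29.6, -9.7, 18.3]
width: -0.0002
gripper_force: 15.7
```

The lever hit its stop: force rose to 30 N with no further motion. I'll back off and retreat.

Emit:
{"op": "send_rows", "data": {"rows": [[0,-0.3,0,0,1],[0,-0.5,0,0,1],[0,-0.5,-0.5,0,1],[-0.2,-0.3,-0.9,0,1],[-0.8,0,-0.8,0,1],[-0.9,0,0,0,1],[-0.9,0,0,0,1],[0,0,0,0,1]]}}

```text
time_s: 48.02
ee_pos: [0.4069, 0.1819, 0.2063]
ee_rot: [[0.019, 1.0, 0.002], [1.0, -0.019, -0.003], [-0.003, 0.002, -1.0]]
wrist_force: [0.9, 1.1, -0.4]
width: 0.0
gripper_force: 0.0
```

Run:
```python
from h import *
s,C,st=snap('side'); t,T,_=snap('top'); print(st['ee_pos'])
b=blobs(mask(s,(0,170,60),(4,255,255)),12)[0]; bt=blobs(mask(t,(0,130,60),(6,255,255)),12)[0]; print(b,bt)
x=tri(T,bt[0][1],C,b[0][1])[0]; print('ball',x,'angle',.5+np.arctan2(x[0]-.484,x[2]-.022))
print([c for a,c,_ in blobs(mask(s,(3,150,60),(16,255,255)),12)[0]])
o=np.zeros((560,800,3),np.uint8); o[:280,:]=cv2.resize(s[150:290,80:480],(800,280)); 
o=np.vstack([cv2.resize(s[220:384,130:370],(420,287)),]); o2=cv2.resize(t[110:270,60:360],(540,288),interpolation=2)
q=np.zeros((580,560,3),np.uint8); q[:287,:420]=o; q[290:578,:540]=o2; cv2.imwrite('pics/fin.png',q[:,:,::-1])
```

```text
[0.40689868 0.18187136 0.20630153]
[(np.int32(118), array([149.7, 317.6]), array([144, 312,  12,  12], dtype=int32))] [(np.int32(61), array([101.4, 210.9]), array([ 97, 207,   9,   9], dtype=int32))]
ball [0.52125414 0.34943728 0.09324957] angle 0.9817744912485356
[array([209.6, 214. ]), array([228.1, 281. ]), array([217.5, 291.3]), array([205.6, 301.7]), array([193.7, 312.9])]
```

View pics/fin.png

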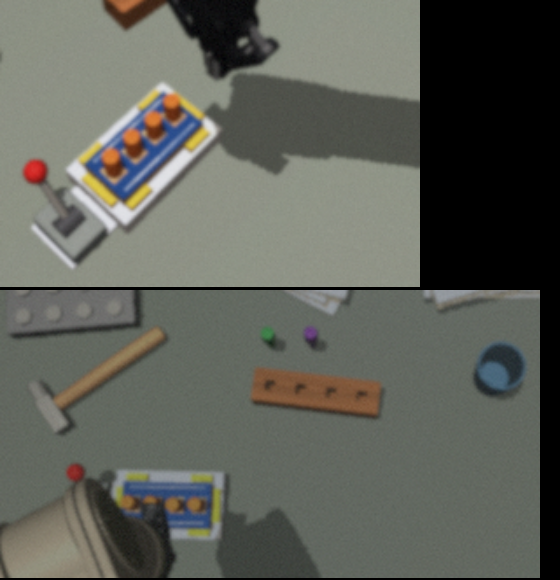

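The final views show the board seated blue up, with four orange heads down on it at side px (228,281) to (194,313). The rack is empty, and the red ball at (150,318) is where the fully locked lever should be. I'm handing in.

```bash
python3 -c "
from plant import robot
print(robot.sign_off())"
```

```text
the job is handed in; nothing more can be done
None
```

The job is handed in at about 48 s: the template is turned over and seated blue side up, all four orange pins are fully home, and the lever is locked (measured at about 0.98 of 1.0 rad, against its stop).

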